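Swap round three sample vessels on the gas analysis bench

ROBOT

A 6-joint arm with a two-finger parallel gripper is mounted at the origin on the work surface. World frame = base frame: x ahead of the robot, y to its left, z up, the work surface at z = 0. Lengths are in m, angles in degrees, forces in N, time in s.
With the tool pointing down it reaches from about 0.375 to 0.9 m from the base axis. Payload 3.1 kg.
Tool frame: the origin (TCP) lies midway between the tips of the shut fingers; the grasp point (between the pads) lies 19 mm behind it; x points along the fingers, z is the direction in which the jaws open and shut, and the axes are right-handed (so a half turn about x gives the same grasp; the last joint's range is limited). The gripper opens to 87 mm and grips with 3 to 60 N. Pads are 19 mm wide; open, the fingers measure 117 mm over their backs; the gripper's body (75 mm by 190 mm) begins 51 mm behind the grasp point.
Start: joints at [-76.404, 30.224, 82.088, -0, 67.689, -10.227], TCP at [0.252, -0.572, 0.187] pointing down, gripper open.
Joint ranges: [-176.69, 176.69], [-43.24, 126.21], [12.49, 139.97], [-82, 262], [0, 151.66], [-163.58, 163.58]. Speed limits (degrees/s): [159.86, 159.86, 180, 180, 180, 180].

INTERFACE

Orientations are given as a 3x3 rotation matrix whose columns are the frame's x, y, z axes.
In Python, from rig import * gives the robot as it stands.
- The arm moves only by the tool play_rows, never from a script. Its argument "rows" is a list that holds one entry, the list of rows, each a list of 7 numbers: the shift along the tool's x, y, z in m, then the turn, a rotation vector about the tool's x, y, z in degrees, then the finger opening in m, from 0 to 0.087. A call has 1 to 12 rows; each row is the pose to reach, as a shift and turn from the pose commanded when the call began, along the tool's axes at that moment; what a row does not reach only later rows make up. A row lasts 1/10 s, in which the tool goes at most 50 mm and 8.59 degrees, less where a joint would pass 70% of its speed; a pose out of reach is approached as far as the arm can. A call with a gripper value outside its range is refused whole. The fingers move at their own pace and stop on an object; the grip force is fixed at half the most. Time passes only in rows, so rows that repeat a pose let the fingers close. It gives the time, the measured TCP pose, the force and the opening at its end, in the units of the state.
- read_state(): the state, without advancing time (a new reading comes with each control period).
- capture(name): name is "scene" or "top"; returns a dict with "pixels" (480x640x3 uint8, red, green, blue), "intrinsics" (3x3 intrinsics, pixels), "k1" (the pictures are not rectified: a ray, as slopes to the right and down, at radius r is drawn at 1 + k1 r^2 times it, then the intrinsics apply), "rvec" (rotation vector, rad) and "tvec" (3), from world to camera coordinates, as OpenCV has them. Camera axes: x right, y down, z forward; pixel columns grow to the right and rows downward; lengths in m; the calibration is good to about 2 mm. A picture is of the moment at which its call begins. There is no depth.
- hand_in(): hands the job in, once; it reports no verdict.
Trained networks look in the newest picture that a camera, given by its name, has taken for a name from the list of things; names that differ only in an ending like _2 or _b are one class to them, and where a whole thing is asked for, a point or a joint stands for the part that bears it (a point fixed in the world has none). Each returns a list of dicts, best first, with "p" (0 to 1); they miss things now and then, are a little off and sometimes report something else, mostly with a low value. They report only what shows in the picture. A call takes as long as a camera call.
- trace(camera, target): "mask" (480x640 bool, what is visible of it) and "at" ([column, row] in pixels, amid what is visible of it).
The state is a dict: "time_s": time; "joint_positions": joint angles; "qvel": joint speeds; "tau": joint torques, N m; "position": TCP position; "tcp_rot": TCP orientation; "force": force on the tool from outside, world axes, zero at the start; "moment": the same for the moment, N m; "opening": opening from 0.0 (shut) to 1.0 (fully open).
Only numpy, scipy, OpenCV 4.12 (cv2) and the standard library are available. Lean on these libraries where they do the work, as an engineer would, in place of code of your own. Each camera call takes 0.05 s, during which the arm holds its last target.

TASK

The three bare-metal vessels each stand at the wrong station: put the tall round cylinder on the shaker's square white platform, the squat round jar on the balance's round steel pan, and the square-sided cell on the round leak-test seat with the black rubber top, each upright and in the middle. A station holds only one vessel at a time, so stand one of them upright in the middle of the empty cork mat, and let go of it there, while you make room; the mat is empty again at the end. Set the vessels down gently without dropping or tipping them, and leave the amber glass vial and the clear glass tube that stand between the stations where they are.

Things in the scene. Friction and masses are not known exactly. Their poses are not given: they have to be found in the camera images.
- tall_mid (a point): Tall round gas sample cylinder, bare steel: 40 mm diameter, 110 mm high, 0.25 to 0.46 kg. The straight wall runs from the foot up to 88 mm; above it a shoulder narrows to a neck of 18 mm diameter. Loose; starts upright on the balance pan. The point lies on its axis half-way up (55 mm above its foot, 55 mm below its top); z up along the axis.
- squat_mid (a point): Squat round steel jar with a flat screw lid: 58 mm diameter over the lid (upper 18 mm), 56 mm below it, 60 mm high, 0.28 to 0.52 kg. Loose; starts upright on the leak-test seat. The point lies on its axis half-way up (30 mm above its foot); z up.
- cell_mid (a point): Square-sided aluminium gas cell: block 44 x 44 mm, 70 mm high, with two brass stubs of 12 mm diameter standing 10 mm out of its top, 24 mm apart along its x; 0.21 to 0.39 kg. Loose; starts upright on the shaker platform. The point lies on its axis half-way up the block (35 mm above its foot); z up, x and y square to its flat sides.
- balance_top (a point): Balance: fixed grey plastic case 190 x 130 mm, 46 mm high, with a green display at its near end and a round steel pan of 96 mm diameter. The point is the centre of the pan's upper face, 58 mm above the bench; z up, x away from the display.
- shaker_top (a point): Shaker: fixed grey case 190 x 130 mm, 44 mm high, with two black knobs at its near end and a square white platform of 110 x 110 mm. The platform keeps still. The point is the centre of the platform's upper face, 60 mm above the bench; z up, x away from the knobs.
- seat_top (a point): Leak-test seat: fixed round bare steel base of 110 mm diameter with a flat black rubber top of 84 mm diameter, and a pressure gauge 48 mm across lying face up 88 mm behind the centre (its x), its top 41 mm above the bench. The point is the centre of the rubber's upper face, 26 mm above the bench; z up.
- mat_top (a point): Round cork mat fixed to the bench, 110 mm diameter, 8 mm thick, empty at the start: the free spot. The point is the centre of its upper face, 8 mm above the bench; z up.
- vial: Amber glass vial with a white cap, 22 mm diameter, 50 mm high, loose, standing on the bench between two stations; origin at the centre of its underside. To be left alone.
- tube: Clear glass sample tube with a bright aluminium cap, 22 mm diameter, 70 mm high, loose, standing on the bench between two stations; origin at the centre of its underside. To be left alone.

How it is judged:
By the outcome, as a careful person would: the job done as asked, in the order asked, and still so for the second after the job is handed in, with the robot touching nothing.
It also fails if it takes over 112 s, if anything falls off the work surface, if the arm or the gripper's body presses on something with over 40 N, if the wrist force passes 120 N, or if a joint passes its speed limit or range.

## Working session

There is one attempt and no reset: what is moved stays moved. The work goes in short steps, Python scripts to look and compute and a tool call to move; the robot and the scene stay as the last step left them, time stands still between calls to the robot, and variables do not carry over. Pictures are saved under pics/ and viewed, and the job is handed in when it is done.

Besides the shell and the picture viewer there is one more tool, called after ">>>" in YAML: its name, and indented under it one key for each argument. play_rows: Moves the arm, as the interface text tells. Its arguments: {"type":"object","properties":{"rows":{"type":"array"}},"required":["rows"]}

```bash
ls; mkdir -p pics; python3 - <<'E'
from rig import *
import cv2,numpy as np
s=read_state();print({k:np.round(v,3).tolist() for k,v in s.items()})
for c in("scene","top"):
    d=capture(c);cv2.imwrite(f"pics/{c}0.png",d["pixels"][:,:,::-1])
    print(c,d["intrinsics"],d["k1"],d["rvec"],d["tvec"])
    for n in["tall_mid","squat_mid","cell_mid","vial","tube","balance_top","shaker_top","seat_top","mat_top"]:
        r=trace(c,n);print(n,[(round(q["p"],2),np.round(q["at"]).tolist(),int(q["mask"].sum())) for q in r[:3]])
E
```

```text
pics
{'time_s': 0.0, 'joint_positions': [-76.406, 30.28, 82.158, -0.001, 67.688, -10.226], 'qvel': [0.045, 0.033, -0.032, 0.046, 0.148, -0.025], 'tau': [0.0, -44.004, -17.659, 0.063, 0.058, -0.0], 'position': [0.252, -0.571, 0.186], 'tcp_rot': [[-0.001, 0.915, 0.404], [0.002, 0.404, -0.915], [-1.0, 0.0, -0.002]], 'force': [0.26, -0.231, 0.018], 'moment': [0.015, -0.032, 0.016], 'opening': 1.0}
scene [[438.37578806   0.         317.80229167]
 [  0.         438.37578806 240.11554806]
 [  0.           0.           1.        ]] -0.10578766794789596 [ 1.69370055  1.59884325 -0.84671009] [-0.03223006 -0.24077987  1.25824904]
tall_mid [(0.96, [518.0, 226.0], 1249)]
squat_mid [(0.84, [127.0, 254.0], 1261), (0.53, [244.0, 285.0], 1946)]
cell_mid [(0.96, [385.0, 232.0], 1315)]
vial [(0.54, [188.0, 246.0], 227)]
tube [(0.73, [315.0, 279.0], 464)]
balance_top [(0.87, [501.0, 267.0], 4872)]
shaker_top [(0.85, [374.0, 271.0], 4880)]
seat_top [(0.79, [121.0, 284.0], 2030)]
mat_top [(0.74, [244.0, 286.0], 1941)]
top [[487.28585424   0.         319.79477957]
 [  0.         487.28585424 237.80535524]
 [  0.           0.           1.        ]] -0.12341012066394096 [ 2.17482433 -2.22321131  0.09312146] [0.00225148 0.55411004 1.06874287]
tall_mid [(0.77, [144.0, 240.0], 556)]
squat_mid [(0.55, [474.0, 244.0], 718)]
cell_mid [(0.85, [255.0, 251.0], 537)]
vial [(0.6, [425.0, 272.0], 105)]
tube []
balance_top [(0.86, [157.0, 252.0], 4696)]
shaker_top [(0.95, [266.0, 257.0], 4832)]
seat_top [(0.65, [468.0, 229.0], 1469)]
mat_top [(0.71, [374.0, 236.0], 1862)]
```

View pics/scene0.png

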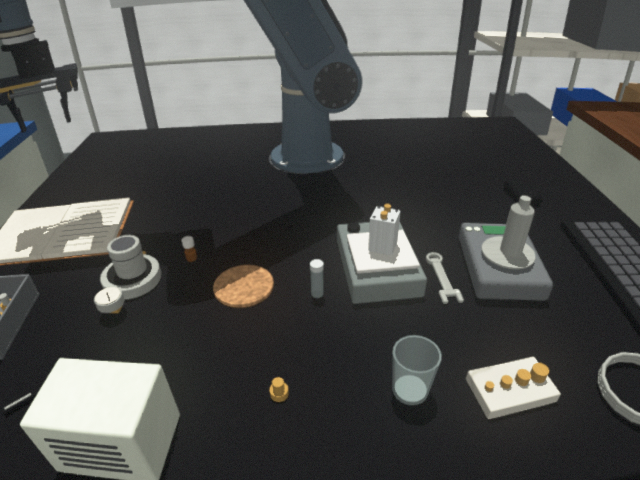

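View pics/top0.png

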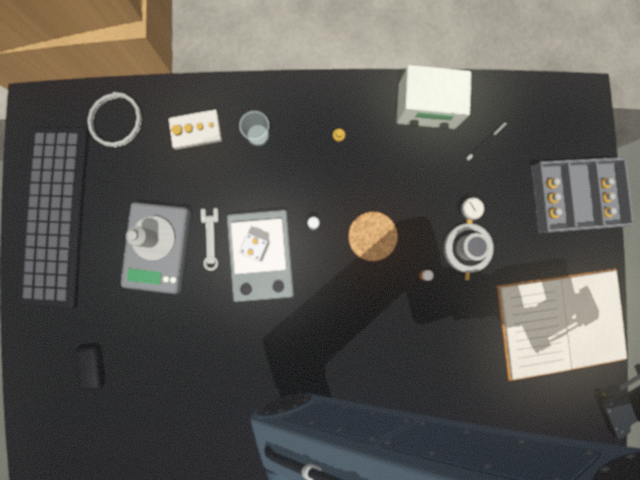

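The scene camera faces the robot. From left to right it shows the seat with the jar (127,254), the vial (188,246), the mat (244,286), the tube (315,279), the shaker with the cell (385,232) and the balance with the tall cylinder (518,226). Next I'll zoom in on these.

```bash
python3 - <<'E'
import cv2,numpy as np
a=cv2.imread("pics/top0.png");b=cv2.imread("pics/scene0.png")
def crop(im,x,y,w,h,f): return cv2.resize(im[y:y+h,x:x+w],None,fx=f,fy=f,interpolation=cv2.INTER_CUBIC)
cv2.imwrite("pics/z1.png",np.hstack([crop(a,115,190,100,110,4),crop(a,220,190,100,110,4)]))
cv2.imwrite("pics/z2.png",np.hstack([crop(a,340,190,160,110,5)]))
cv2.imwrite("pics/z3.png",np.vstack([crop(b,330,185,240,120,3.3)]))
cv2.imwrite("pics/z4.png",np.vstack([crop(b,80,220,260,100,3)]))
E
```

```text
(no output)
```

View pics/z1.png

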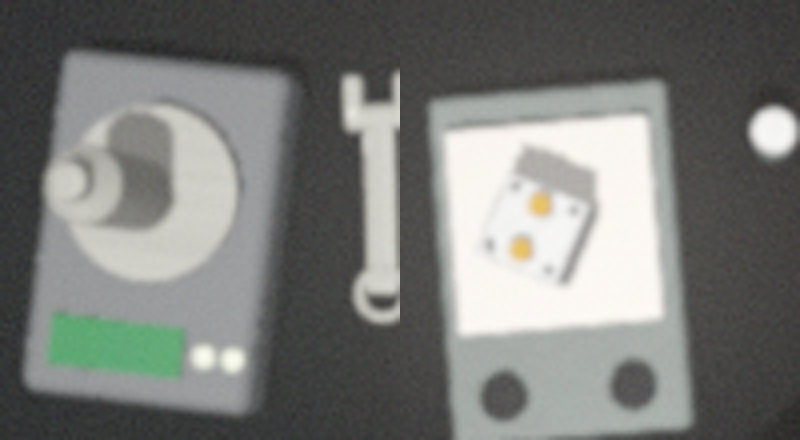

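View pics/z2.png

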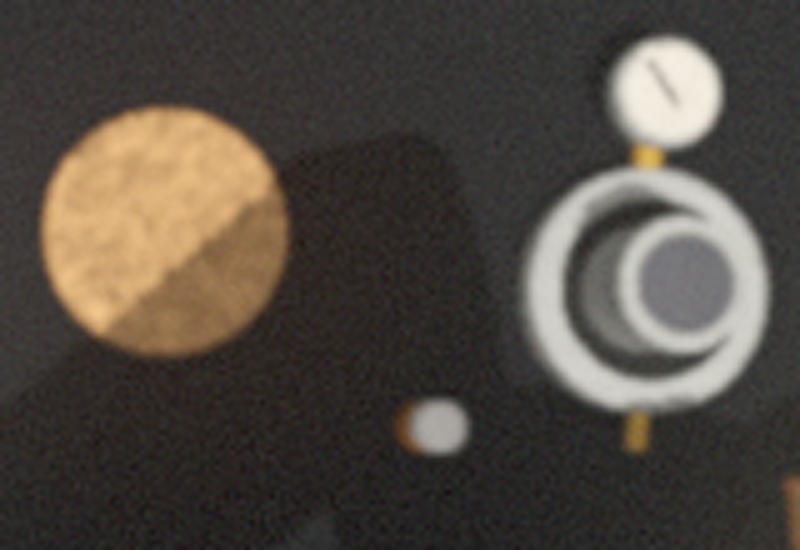

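View pics/z3.png

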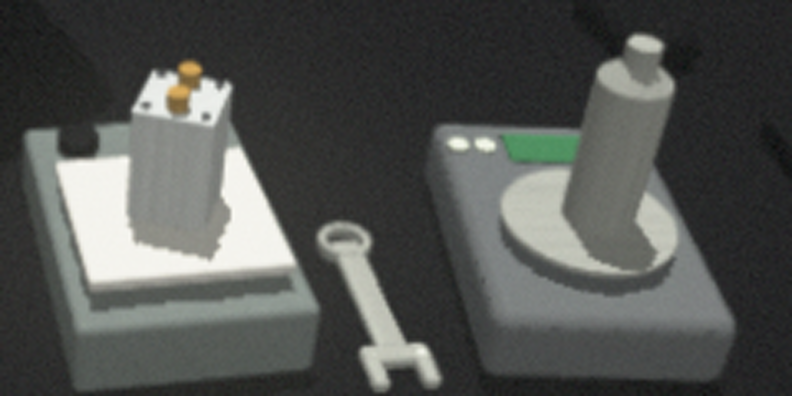

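View pics/z4.png

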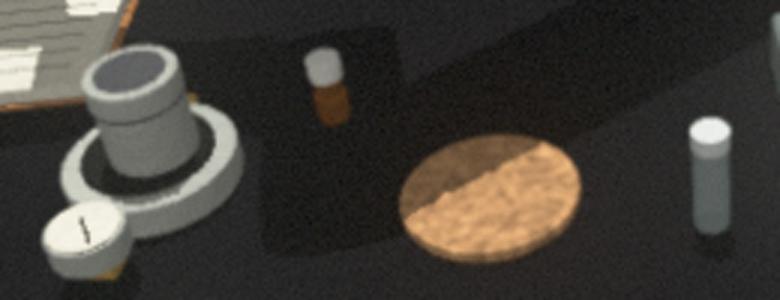

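```bash
cat > h.py <<'E'
import cv2,numpy as np
from scipy.optimize import minimize,least_squares
from rig import *
def proj(d,P):
    P=np.asarray(P,float).reshape(-1,3)
    p,_=cv2.projectPoints(P,np.float64(d["rvec"]),np.float64(d["tvec"]),np.float64(d["intrinsics"]),np.array([d["k1"],0,0,0.]))
    return p.reshape(-1,2)
def back(d,uv,z):
    uv=np.float64(uv).reshape(-1,1,2)
    n=cv2.undistortPoints(uv,np.float64(d["intrinsics"]),np.array([d["k1"],0,0,0.])).reshape(-1,2)
    R=cv2.Rodrigues(np.float64(d["rvec"]))[0];C=-R.T@np.float64(d["tvec"])
    r=np.c_[n,np.ones(len(n))]@R
    return C+r*((z-C[2])/r[:,2])[:,None]
T=np.linspace(0,2*np.pi,48,endpoint=False)
def ring(r,z): return np.c_[r*np.cos(T),r*np.sin(T),0*T+z]
def sq(a,z): return np.array([[x,y,z] for x in(-a,a) for y in(-a,a)])
MODEL={"tall_mid":[np.r_[ring(.02,0),ring(.02,.088),ring(.009,.100)],np.r_[ring(.009,.098),ring(.009,.11)]],
"squat_mid":[np.r_[ring(.028,0),ring(.028,.042)],np.r_[ring(.029,.042),ring(.029,.06)]],
"cell_mid":[np.r_[sq(.022,0),sq(.022,.07)]]+[np.r_[ring(.006,.07),ring(.006,.08)]+[s,0,0] for s in(-.012,.012)],
"mat_top":[np.r_[ring(.055,-.008),ring(.055,0)]],
"vial":[np.r_[ring(.011,0),ring(.011,.05)]],"tube":[np.r_[ring(.011,0),ring(.011,.07)]]}
def sil(d,name,x,y,z,yaw):
    c,s=np.cos(yaw),np.sin(yaw);R=np.array([[c,-s,0],[s,c,0],[0,0,1]])
    m=np.zeros((480*4,640*4),np.uint8)
    for H in MODEL[name]:
        p=proj(d,H@R.T+[x,y,z]);h=cv2.convexHull(np.round((p+.5)*4-.5).astype(np.int32))
        cv2.fillConvexPoly(m,h,255)
    return cv2.resize(m,(640,480),interpolation=cv2.INTER_AREA)/255.
def fit(name,obs,z,x0,yaw0=0):
    """obs list of (d,mask)"""
    def cost(v):
        c=0
        for d,m in obs:
            s=sil(d,name,v[0],v[1],z,v[2] if len(v)>2 else 0); c+=np.abs(s-m).sum()/m.sum()
        return c/len(obs)
    yaws=[None] if name!="cell_mid" else np.radians(np.arange(0,180,15))
    best=None
    for yw in yaws:
        v0=np.array([x0[0],x0[1]]+([] if yw is None else [yw]))
        S=np.vstack([v0]+[v0+np.eye(len(v0))[i]*([.008,.008,.15][i]) for i in range(len(v0))])
        r=minimize(cost,v0,method="Nelder-Mead",options=dict(initial_simplex=S,xatol=1e-4,fatol=1e-4,maxiter=80))
        if best is None or r.fun<best.fun: best=r
    return best.x,best.fun
E
cat > m1.py <<'E'
from h import *
D={c:capture(c) for c in("scene","top")}
def look(n,z,mid):
    obs={}
    for c in D:
        r=trace(c,n)
        if r: obs[c]=(D[c],r[0]["mask"],r[0]["at"])
    x0=[back(o[0],o[2],z+mid)[0] for o in obs.values()]
    print(n,"rough",[np.round(q[:2],3).tolist() for q in x0])
    for cs in [list(obs)]+[[c] for c in obs]:
        v,f=fit(n,[obs[c][:2] for c in cs],z,x0[0])
        print("  ",cs,np.round(v[:2],4),np.degrees(v[2:]).round(1),"cost",round(f,3))
look("tall_mid",.058,.055);look("squat_mid",.026,.03);look("cell_mid",.06,.035);look("mat_top",.008,0);look("vial",0,.025);look("tube",0,.035)
def z(o,f,P): return (np.array(P,float)+.5)/f-.5+np.array(o)
def circ(name,pts,r,zz):
    # pts dict cam->pixels
    W={c:back(D[c],p,zz)[:,:2] for c,p in pts.items()}
    for cs in [list(W)]+[[c] for c in W]:
        Q=np.vstack([W[c] for c in cs])
        s=least_squares(lambda v:np.hypot(*(Q-v).T)-r,Q.mean(0));print(name,cs,s.x.round(4),"res",np.round(s.fun*1e3,1))
circ("pan",dict(top=z((115,190),4,[(155,103),(238,190),(150,282),(212,123),(216,247),(85,245)]),
 scene=z((330,185),3.3,[(501,213),(512,188),(540,170),(520,240),(560,262),(610,274),(655,266),(677,240)])),.048,.058)
for c,p in dict(top=z((115,190),4,[(443+20,128),(648+20,114),(664+20,318),(459+20,336)]),scene=z((330,185),3.3,[(57,163),(243,150),(296,270),(93,285)])).items():
    W=back(D[c],p,.06)[:,:2];print("plat",c,W.round(4).tolist(),W.mean(0).round(4),"sides",np.hypot(*(W-np.roll(W,1,0)).T).round(3))
circ("rubber",dict(top=z((340,190),5,[(566,290),(578,240),(650,387),(600,365),(595,215)])),.042,.026)
circ("base",dict(top=z((340,190),5,[(524,290),(648,166),(770,290),(648,412),(555,215),(740,220)])),.055,.022)
print("gauge",back(D["top"],z((340,190),5,[(667,92)]),.041).round(4))
print("gauge s",back(D["scene"],z((80,220),3,[(86,225)]),.041).round(4))
E
python3 m1.py
```

```text
tall_mid rough [[0.561, 0.356], [0.553, 0.359]]
   ['scene', 'top'] [0.5578 0.358 ] [] cost 0.078
   ['scene'] [0.556  0.3584] [] cost 0.054
   ['top'] [0.5579 0.3595] [] cost 0.067
squat_mid rough [[0.517, -0.352], [0.551, -0.127]]
   ['scene', 'top'] [ 0.523  -0.3424] [] cost 0.74
   ['scene'] [ 0.5231 -0.3421] [] cost 0.048
   ['top'] [0.509  0.0103] [] cost 1.347
cell_mid rough [[0.522, 0.124], [0.527, 0.128]]
   ['scene', 'top'] [0.5314 0.1263] [-23.9] cost 0.08
   ['scene'] [0.5317 0.1258] [156.3] cost 0.038
   ['top'] [0.5322 0.1278] [63.8] cost 0.102
mat_top rough [[0.559, -0.123], [0.553, -0.134]]
   ['scene', 'top'] [ 0.556  -0.1307] [] cost 0.062
   ['scene'] [ 0.5528 -0.1322] [] cost 0.058
   ['top'] [ 0.5572 -0.1295] [] cost 0.023
vial rough [[0.455, -0.246], [0.467, -0.241]]
   ['scene', 'top'] [ 0.4665 -0.2434] [] cost 0.327
   ['scene'] [ 0.4594 -0.2454] [] cost 0.362
   ['top'] [ 0.4665 -0.2432] [] cost 0.257
tube rough [[0.588, -0.002], [0.59, 0.007]]
   ['scene', 'top'] [0.5845 0.0035] [] cost 0.131
   ['scene'] [0.5843 0.0025] [] cost 0.067
   ['top'] [0.585  0.00
[... 159 characters left out ...]
res [-0.4 -0.6  1.5  0.9 -0.9 -0.9]
pan ['scene'] [0.559  0.3529] res [ 0.4 -2.4  0.7  0.3 -0.6  0.5 -0.7 -1.1]
plat top [[0.5903, 0.1823], [0.5954, 0.072], [0.486, 0.0654], [0.4786, 0.175]] [0.5376 0.1237] sides [0.112 0.11  0.11  0.11 ]
plat scene [[0.4863, 0.0657], [0.4813, 0.1747], [0.5928, 0.1795], [0.597, 0.073]] [0.5394 0.1232] sides [0.111 0.109 0.112 0.107]
rubber ['top'] [ 0.5237 -0.3485] res [-1.  -0.1  1.2  0.   1.6]
rubber ['top'] [ 0.5237 -0.3485] res [-1.  -0.1  1.2  0.   1.6]
base ['top'] [ 0.5245 -0.3467] res [ 2.3  1.1  2.4  0.1 -0.8 -0.9]
base ['top'] [ 0.5245 -0.3467] res [ 2.3  1.1  2.4  0.1 -0.8 -0.9]
gauge [[ 0.6119 -0.3531  0.041 ]]
gauge s [[ 0.6089 -0.3542  0.041 ]]
```

```bash
cat > go.py <<'E'
# usage: go.py x y z [heading]  -> shift along tool axes & turn, from the measured pose
import sys
from h import *
from scipy.spatial.transform import Rotation as Ro
a=[float(v) for v in sys.argv[1:]]
s=read_state();R=np.array(s["tcp_rot"]);p=np.array(s["position"])
print("t",round(s["time_s"],2),"tcp",p.round(4),"heading",np.degrees(np.arctan2(R[1,2],R[0,2])).round(2),"open",round(s["opening"],3),"F",np.round(s["force"],1),"j6",round(s["joint_positions"][5]))
if len(a)>=3:
    print("shift mm",(R.T@(np.array(a[:3])-p)*1e3).round(1))
    h=np.radians(a[3]) if len(a)>3 else np.arctan2(R[1,2],R[0,2])
    z=np.array([np.cos(h),np.sin(h),0]);x=np.array([0,0,-1.]);G=np.c_[x,np.cross(z,x),z]
    print("turn deg",Ro.from_matrix(R.T@G).as_rotvec(degrees=True).round(2))
E
python3 - <<'E'
from h import *
d=capture("top")
z=lambda P:(np.array(P,float)+.5)/5-.5+np.array((340,190))
print(back(d,z([(685,283)]),.086).round(4), proj(d,[[.5235,-.3425,.086],[.524,-.348,.026]]))
E
python3 go.py .5235 -.3425 .15 -66.2
```

```text
[[ 0.5247 -0.3418  0.086 ]] [[476.93105472 246.7360143 ]
 [470.29027804 247.67821308]]
t 1.75 tcp [ 0.2525 -0.5717  0.1868] heading -66.18 open 0.996 F [-0.3 -0.4  0.5] j6 -10
shift mm [  36.8  340.5 -100.2]
turn deg [ 0.02 -0.   -0.  ]
```

>>> play_rows:
  rows:
    - [[0,0.02,-0.006,0,0,0,0.087],[0,0.055,-0.016,0,0,0,0.087],[0,0.095,-0.028,0,0,0,0.087],[0,0.135,-0.04,0,0,0,0.087],[0,0.175,-0.052,0,0,0,0.087],[0,0.215,-0.063,0,0,0,0.087],[0,0.255,-0.075,0,0,0,0.087],[0,0.29,-0.085,0,0,0,0.087],[0.01,0.32,-0.094,0,0,0,0.087],[0.025,0.335,-0.0985,0,0,0,0.087],[0.037,0.3412,-0.1005,0,0,0,0.087],[0.037,0.3412,-0.1005,0,0,0,0.087]]

```text
time_s: 2.95
position: [0.5224, -0.3406, 0.147]
tcp_rot: [[-0.005, 0.914, 0.405], [0.004, 0.405, -0.914], [-1.0, -0.003, -0.005]]
force: [-0.6, -1.1, -0.2]
opening: 1.0
```

```bash
python3 go.py .524 -.342 .047 -66.2;  python3 - <<'E'
from h import *
for c in("scene","top"):
    cv2.imwrite(f"pics/{c}1.png",capture(c)["pixels"][:,:,::-1])
a=cv2.imread("pics/top1.png")[180:320,380:560];b=cv2.imread("pics/scene1.png")[160:330,40:240]
cv2.imwrite("pics/m1.png",np.hstack([cv2.resize(a,(400,311)),cv2.resize(b,(366,311))]))
E
```

```text
t 2.95 tcp [ 0.5224 -0.3406  0.147 ] heading -66.13 open 1.0 F [-0.6 -1.1 -0.2] j6 23
shift mm [100.    1.1   2.5]
turn deg [ 0.07 -0.29  0.15]
```

View pics/m1.png

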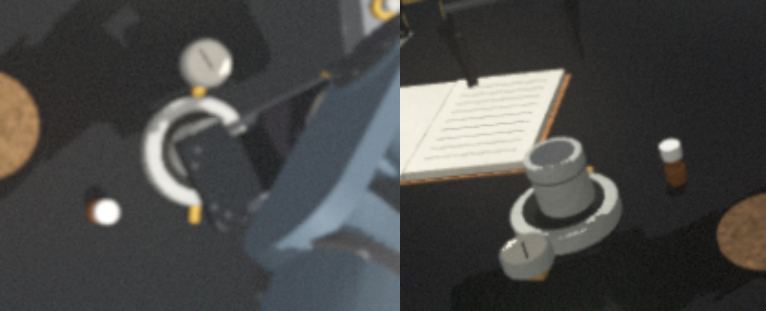

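View pics/scene1.png

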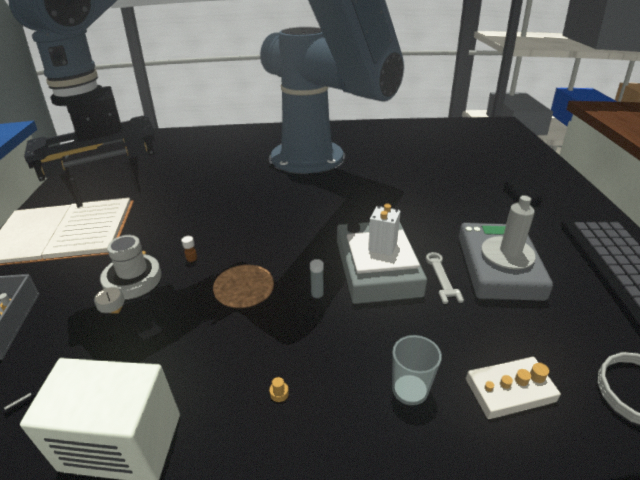

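```bash
python3 - <<'E'
from h import *
d=capture("scene");cv2.imwrite("pics/scene1b.png",d["pixels"][:,:,::-1]);print(proj(d,[read_state()["position"]]))
E
```

```text
[[112.57407762 213.71881945]]
```

View pics/scene1b.png

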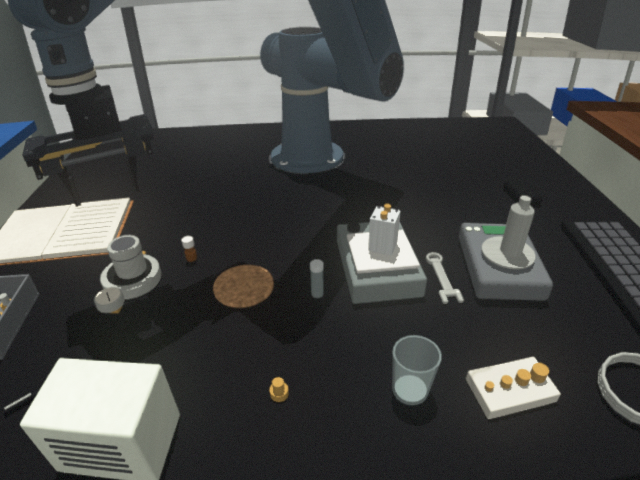

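```bash
python3 - <<'E'
from h import *
d=capture("scene");s=read_state();p=np.array(s["position"]);z=np.array(s["tcp_rot"])[:,2]
for o in(.0435,.0585):print(proj(d,[p+z*o,p-z*o]).round(0).tolist())
a=cv2.convertScaleAbs(d["pixels"][:,:,::-1][120:320,20:240],alpha=3,beta=20)
cv2.imwrite("pics/z5.png",cv2.resize(a,None,fx=3,fy=3,interpolation=2))
E
python3 go.py .524 -.342 .047 -66.2
```

```text
[[86.0, 220.0], [138.0, 207.0]]
[[77.0, 222.0], [146.0, 205.0]]
t 3.15 tcp [ 0.5233 -0.3434  0.1502] heading -66.28 open 1.0 F [ 0.2  0.3 -0.5] j6 23
shift mm [103.2   1.2  -1.1]
turn deg [-0.08  0.04  0.01]
```

View pics/z5.png

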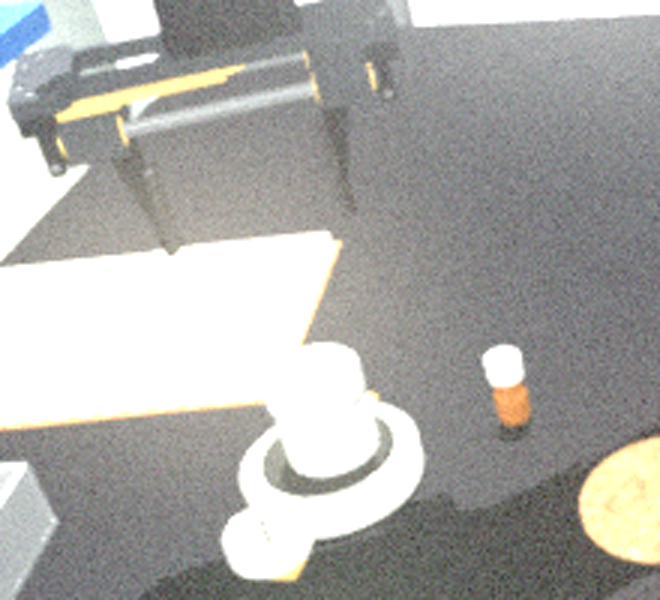

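```bash
python3 - <<'E'
from h import *
from scipy.spatial.transform import Rotation as Ro
d=capture("scene");t=capture("top")
p0=np.array([.252,-.5715,.1865]);z0=np.array([.404,-.915,0])
s=read_state();p=np.array(s["position"]);z=np.array(s["tcp_rot"])[:,2]
for P,Z in((p0,z0),(p,z)):
  for D in(d,t):print(proj(D,[P+Z*.0435,P-Z*.0435,P,P+[0,0,.07]]).round(0).tolist())
a=cv2.convertScaleAbs(cv2.imread("pics/scene0.png")[40:240,0:220],alpha=3,beta=20)
b=cv2.convertScaleAbs(t["pixels"][:,:,::-1][170:370,400:620],alpha=3,beta=20)
cv2.imwrite("pics/z6.png",np.hstack([cv2.resize(a,(400,364)),cv2.resize(b,(400,364))]))
E
```

```text
[[31.0, 145.0], [71.0, 136.0], [51.0, 141.0], [41.0, 110.0]]
[[625.0, 368.0], [589.0, 388.0], [607.0, 378.0], [628.0, 385.0]]
[[86.0, 220.0], [138.0, 207.0], [112.0, 214.0], [101.0, 177.0]]
[[507.0, 236.0], [469.0, 254.0], [488.0, 245.0], [502.0, 243.0]]
```

View pics/z6.png

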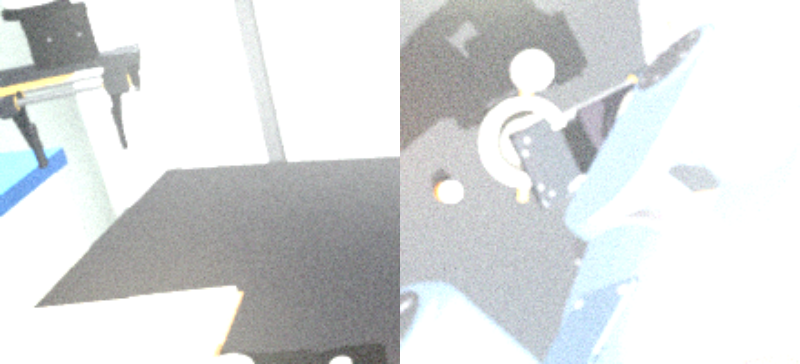

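```bash
python3 - <<'E'
from h import *
d=capture("scene");t=capture("top")
print("base",proj(d,[[0,0,0],[0,0,.2]]).round(0).tolist())
s=read_state();p=np.array(s["position"])
for D in(d,t):
  q=proj(D,[p,p+[-.04,0,0],p+[0,.04,0],p+[0,0,.04]]);print((q-q[0]).round(1).tolist())
a=t["pixels"][:,:,::-1][170:330,400:600];a=cv2.resize(a,None,fx=4,fy=3.7,interpolation=2)
cv2.imwrite("pics/z7.png",cv2.convertScaleAbs(a,alpha=1.6,beta=0))
E
```

```text
base [[307.0, 157.0], [304.0, 87.0]]
[[0.0, 0.0], [7.4, -11.8], [22.5, -1.1], [-6.6, -20.3]]
[[0.0, 0.0], [0.8, 20.0], [-19.4, 0.5], [7.5, -1.0]]
```

View pics/z7.png

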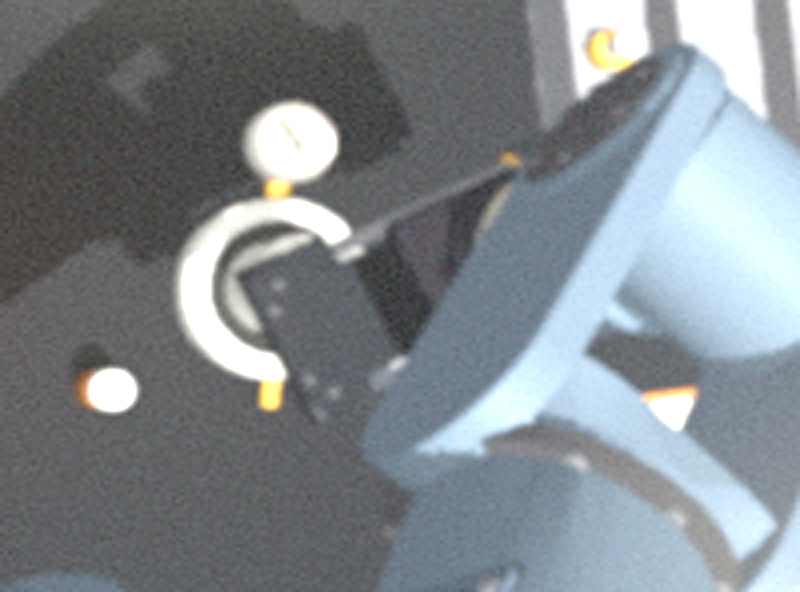

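The measured TCP projects about 17 px below where the fingertips show in the scene picture. I'll go down partway, with the jaws straddling the jar, and compare again before trusting the heights.

>>> play_rows:
  rows:
    - [[0.01,0.001,-0.001,0,0,0,0.087],[0.03,0.001,-0.001,0,0,0,0.087],[0.05,0.001,-0.001,0,0,0,0.087],[0.07,0.001,-0.001,0,0,0,0.087],[0.08,0.001,-0.001,0,0,0,0.087],[0.08,0.001,-0.001,0,0,0,0.087],[0.08,0.001,-0.001,0,0,0,0.087]]

```text
time_s: 4.05
position: [0.5248, -0.3409, 0.07]
tcp_rot: [[0.0, 0.915, 0.404], [-0.0, 0.404, -0.915], [-1.0, 0.0, 0.0]]
force: [0.2, -0.3, 0.2]
opening: 1.001
```

```bash
python3 - <<'E'
from h import *
d=capture("scene");s=read_state();p=np.array(s["position"]);z=np.array(s["tcp_rot"])[:,2]
for o in(.0435,.0585):print(proj(d,[p+z*o,p-z*o]).round(0).tolist())
a=cv2.convertScaleAbs(d["pixels"][:,:,::-1][150:320,20:240],alpha=2.5,beta=20)
cv2.imwrite("pics/z8.png",cv2.resize(a,None,fx=3.5,fy=3.5,interpolation=2))
E
python3 go.py .524 -.342 .047 -66.2
```

```text
[[101.0, 258.0], [149.0, 245.0]]
[[93.0, 260.0], [157.0, 242.0]]
t 4.1 tcp [ 0.5251 -0.3412  0.0706] heading -66.18 open 1.001 F [ 0.6  0.7 -0.4] j6 23
shift mm [23.6 -1.4  0.3]
turn deg [ 0.02  0.09 -0.04]
```

View pics/z8.png

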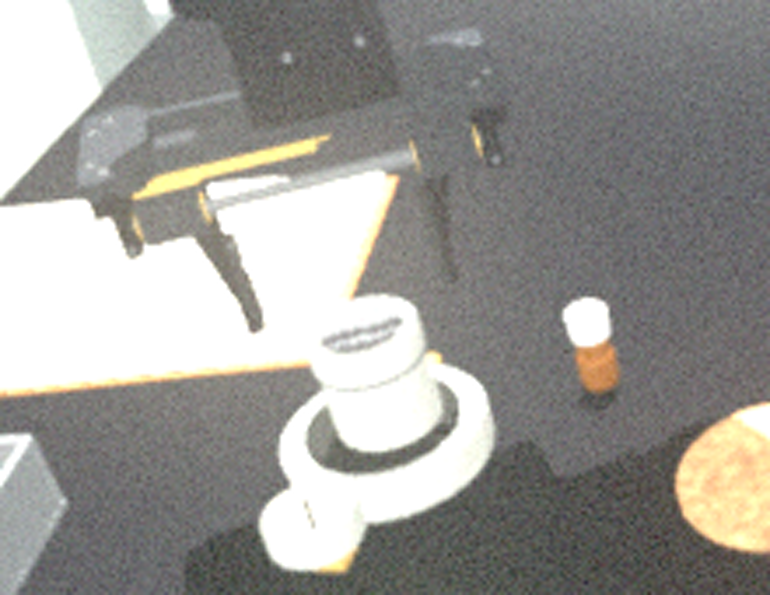

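>>> play_rows:
  rows:
    - [[0.012,-0.001,0,0,0,0,0.087],[0.023,-0.001,0,0,0,0,0.087],[0.023,-0.001,0,0,0,0,0.087],[0.023,-0.001,0,0,0,0,0.087]]

```text
time_s: 4.5
position: [0.5232, -0.3407, 0.0462]
tcp_rot: [[-0.001, 0.915, 0.404], [0.001, 0.404, -0.915], [-1.0, -0.0, -0.001]]
force: [0.3, -0.5, 0.0]
opening: 1.0
```

```bash
python3 - <<'E'
from h import *
d=capture("scene");t=capture("top");s=read_state();p=np.array(s["position"]);z=np.array(s["tcp_rot"])[:,2]
for o in(.0435,.0585):print(proj(d,[p+z*o,p-z*o]).round(0).tolist(),proj(t,[p+z*o,p-z*o]).round(0).tolist())
a=cv2.convertScaleAbs(d["pixels"][:,:,::-1][170:320,40:200],alpha=2.5,beta=20)
b=cv2.convertScaleAbs(t["pixels"][:,:,::-1][180:330,400:560],alpha=2.5,beta=20)
cv2.imwrite("pics/z9.png",cv2.resize(np.hstack([a,b]),None,fx=2.5,fy=2.5,interpolation=2))
E
python3 go.py .524 -.342 .047 -66.2
```

```text
[[105.0, 268.0], [153.0, 254.0]] [[487.0, 239.0], [453.0, 256.0]]
[[97.0, 270.0], [161.0, 252.0]] [[493.0, 236.0], [447.0, 259.0]]
t 4.6 tcp [ 0.5238 -0.3412  0.0469] heading -66.18 open 1.001 F [ 0.4 -0.1 -0. ] j6 23
shift mm [-0.1 -0.1  0.8]
turn deg [ 0.02  0.02 -0.01]
```

View pics/z9.png

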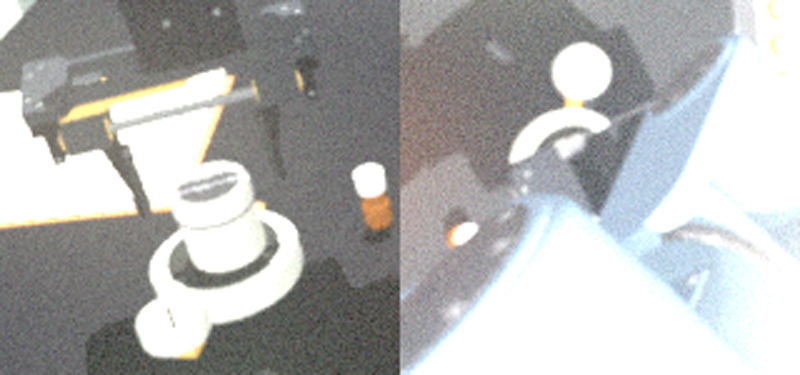

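```bash
python3 - <<'E'
from h import *
acc=np.mean([capture("scene")["pixels"].astype(float) for _ in range(4)],0)[:,:,::-1]
np.save("acc.npy",acc)
a=acc[215:290,70:180]
g=(np.clip(a/255,0,1)**.45*255).astype(np.uint8)
cv2.imwrite("pics/z10.png",cv2.resize(g,None,fx=7,fy=7,interpolation=2))
E
```

```text
(no output)
```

View pics/z10.png

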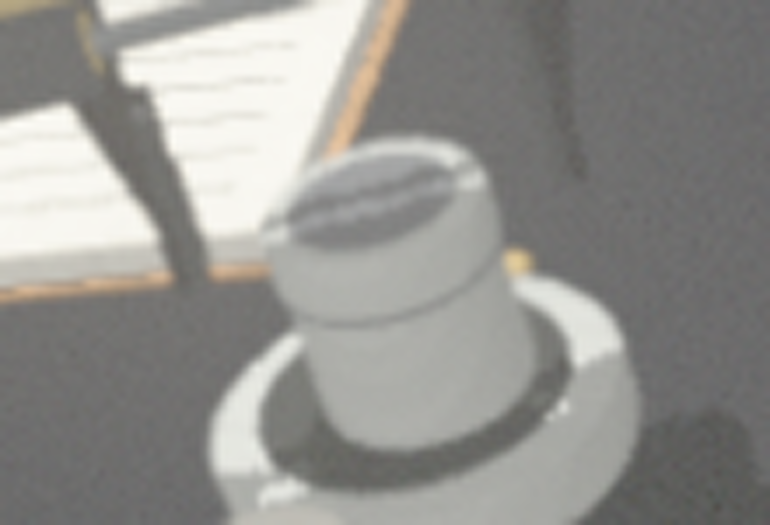

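The tips in the enlarged view, at (97,256) and (153,240), are about 27 mm above the reported TCP height. Heights picked and placed relative to each other cancel this. I'll grip at a height that's safe under either reading, then check.

>>> play_rows:
  rows:
    - [[0.006,0,0.001,0,0,0,0.087],[0.012,0,0.001,0,0,0,0.087],[0.017,0,0.001,0,0,0,0.087],[0.017,0,0.001,0,0,0,0.075],[0.017,0,0.001,0,0,0,0.066],[0.017,0,0.001,0,0,0,0.062]]

```text
time_s: 5.4
position: [0.5241, -0.342, 0.0299]
tcp_rot: [[0.0, 0.915, 0.404], [-0.0, 0.404, -0.915], [-1.0, 0.0, 0.0]]
force: [-0.4, -0.2, -0.2]
opening: 0.812
```

```bash
python3 - <<'E'
from h import *
d=capture("scene");acc=np.mean([d["pixels"].astype(float)]+[capture("scene")["pixels"].astype(float) for _ in range(2)],0)[:,:,::-1]
s=read_state();p=np.array(s["position"]);z=np.array(s["tcp_rot"])[:,2]
for o in(.031,):print(proj(d,[p+z*o,p-z*o]).round(0).tolist())
a=acc[215:290,70:180]
g=(np.clip(a/255,0,1)**.45*255).astype(np.uint8)
cv2.imwrite("pics/z11.png",cv2.resize(g,None,fx=7,fy=7,interpolation=2))
E
python3 go.py .524 -.342 .03 -66.2
```

```text
[[114.0, 273.0], [148.0, 263.0]]
t 5.55 tcp [ 0.5242 -0.3421  0.0301] heading -66.18 open 0.74 F [-0.5  0.3  0.3] j6 23
shift mm [ 0.1 -0.1 -0.2]
turn deg [ 0.02  0.03 -0.01]
```

View pics/z11.png

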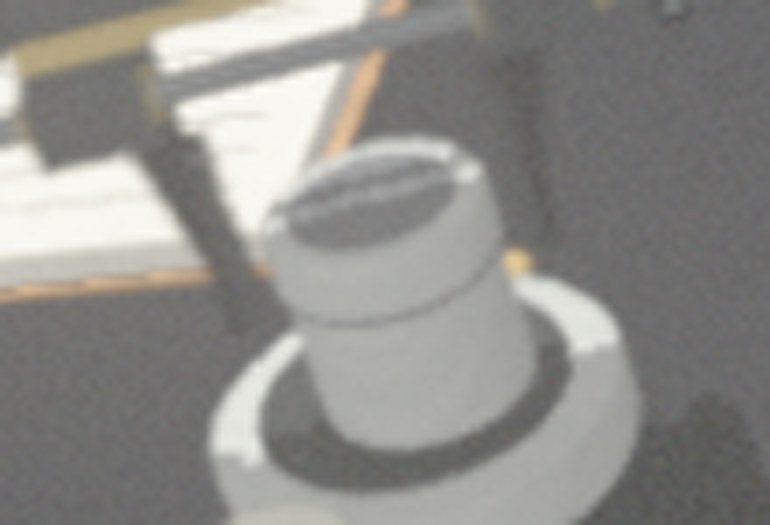

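>>> play_rows:
  rows:
    - [[0,0,0,0,0,0,0.055],[0,0,0,0,0,0,0.05],[0,0,0,0,0,0,0.05],[0,0,0,0,0,0,0.05],[-0.002,0,0,0,0,0,0.05],[-0.006,0,0,0,0,0,0.05],[-0.012,0,0,0,0,0,0.05],[-0.012,0,0,0,0,0,0.05]]

```text
time_s: 6.35
position: [0.5244, -0.3421, 0.0426]
tcp_rot: [[0.001, 0.915, 0.404], [-0.001, 0.404, -0.915], [-1.0, 0.0, 0.001]]
force: [0.4, 0.1, -3.2]
opening: 0.653
```

```bash
python3 - <<'E'
from h import *
acc=np.mean([capture("scene")["pixels"].astype(float) for _ in range(2)],0)[:,:,::-1]
a=acc[205:290,70:180]
g=(np.clip(a/255,0,1)**.45*255).astype(np.uint8)
cv2.imwrite("pics/z12.png",cv2.resize(g,None,fx=6,fy=6,interpolation=2))
E
python3 go.py .524 -.342 .03 -66.2
```

```text
t 6.45 tcp [ 0.5241 -0.342   0.0421] heading -66.17 open 0.657 F [ 0.7  1.  -4.4] j6 23
shift mm [12.1 -0.1  0. ]
turn deg [ 0.03  0.01 -0.01]
```

View pics/z12.png

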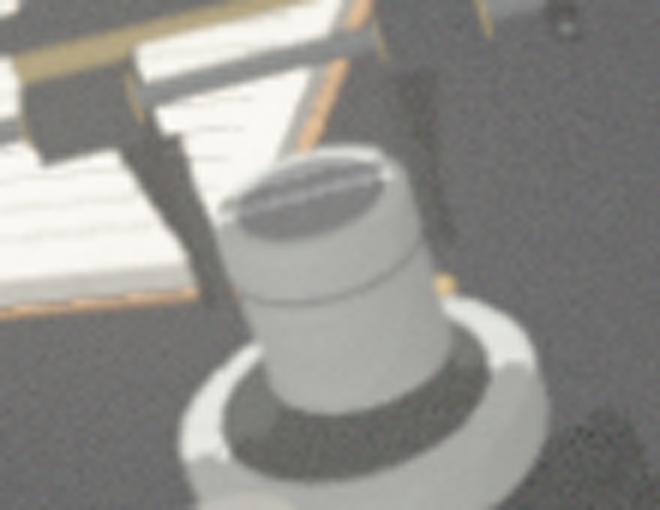

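>>> play_rows:
  rows:
    - [[-0.015,0,0,0,0,0,0.05],[-0.035,0,0,0,0,0,0.05],[-0.055,0.005,-0.008,0,0,0,0.05],[-0.06,0.017,-0.027,0,0,0,0.05],[-0.06,0.035,-0.055,0,0,0,0.05],[-0.06,0.054,-0.085,0,0,0,0.05],[-0.06,0.073,-0.115,0,0,0,0.05],[-0.06,0.092,-0.144,0,0,0,0.05],[-0.05,0.105,-0.165,0,0,0,0.05],[-0.035,0.113,-0.177,0,0,0,0.05],[-0.02,0.115,-0.1805,0,0,0,0.05],[-0.01,0.115,-0.1805,0,0,0,0.05]]

```text
time_s: 7.65
position: [0.5562, -0.1292, 0.0519]
tcp_rot: [[-0.0, 0.914, 0.405], [0.0, 0.405, -0.914], [-1.0, -0.0, -0.0]]
force: [-0.8, -1.3, -2.8]
opening: 0.66
```

```bash
python3 - <<'E'
from h import *
acc=np.mean([capture("scene")["pixels"].astype(float) for _ in range(2)],0)[:,:,::-1]
a=acc[170:330,150:370]
g=(np.clip(a/255,0,1)**.6*255).astype(np.uint8)
cv2.imwrite("pics/z13.png",cv2.resize(g,None,fx=3.5,fy=3.5,interpolation=2))
E
python3 go.py .5563 -.1305 .0121 -66.2
```

```text
t 7.75 tcp [ 0.5555 -0.1302  0.0512] heading -66.17 open 0.658 F [ 0.1 -0.3 -3.9] j6 42
shift mm [39.1  0.6  0.7]
turn deg [ 0.03 -0.09  0.09]
```

View pics/z13.png

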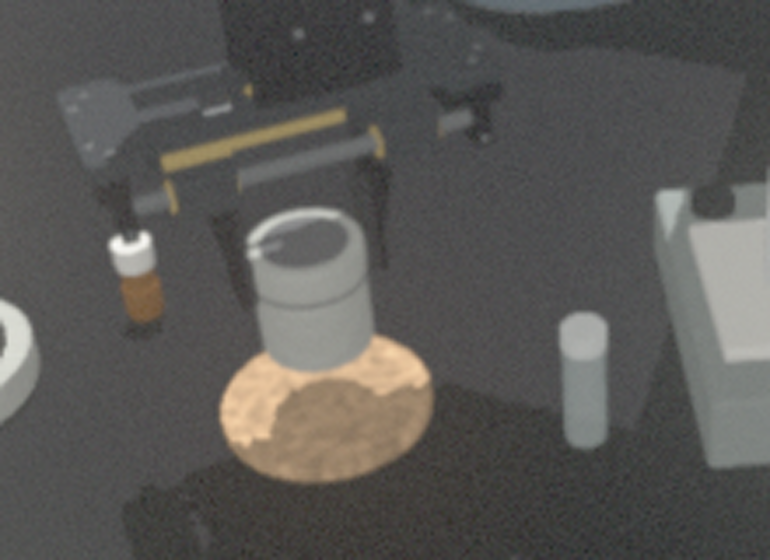

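>>> play_rows:
  rows:
    - [[0.008,0.0005,0.0005,0,0,0,0.05],[0.02,0.0005,0.0005,0,0,0,0.05],[0.03,0.0005,0.0005,0,0,0,0.05],[0.034,0.0005,0.0005,0,0,0,0.05],[0.036,0.0005,0.0005,0,0,0,0.05],[0.0375,0.0005,0.0005,0,0,0,0.05],[0.0385,0.0005,0.0005,0,0,0,0.05],[0.0385,0.0005,0.0005,0,0,0,0.05]]

```text
time_s: 8.55
position: [0.5571, -0.1307, 0.0135]
tcp_rot: [[0.0, 0.915, 0.404], [-0.0, 0.404, -0.915], [-1.0, 0.0, 0.0]]
force: [-0.7, -0.2, -3.3]
opening: 0.659
```

```bash
python3 go.py .5563 -.1305 .0121 -66.2
```

```text
t 8.55 tcp [ 0.5571 -0.1307  0.0135] heading -66.17 open 0.659 F [-0.7 -0.2 -3.3] j6 42
shift mm [ 1.4 -0.7 -0.5]
turn deg [ 0.03  0.02 -0.02]
```

Still carrying full weight, so I'll creep down to contact.

>>> play_rows:
  rows:
    - [[0.0005,0,0,0,0,0,0.05],[0.001,0,0,0,0,0,0.05],[0.0015,0,0,0,0,0,0.05],[0.0015,0,0,0,0,0,0.05]]

```text
time_s: 8.95
position: [0.5571, -0.1307, 0.0121]
tcp_rot: [[0.0, 0.915, 0.404], [-0.0, 0.404, -0.915], [-1.0, 0.0, 0.0]]
force: [0.1, 0.8, -1.9]
opening: 0.656
```

>>> play_rows:
  rows:
    - [[0.0005,0,0,0,0,0,0.05],[0.001,0,0,0,0,0,0.05],[0.001,0,0,0,0,0,0.05]]

```text
time_s: 9.25
position: [0.5571, -0.1307, 0.012]
tcp_rot: [[0.001, 0.915, 0.404], [-0.0, 0.404, -0.915], [-1.0, 0.0, 0.0]]
force: [-0.9, 0.3, 6.1]
opening: 0.659
```

>>> play_rows:
  rows:
    - [[0.0005,0,0,0,0,0,0.062],[0.0,0,0,0,0,0,0.07],[0.0,0,0,0,0,0,0.08],[0,0,0,0,0,0,0.087],[-0.01,0,0,0,0,0,0.087],[-0.03,0,0,0,0,0,0.087],[-0.06,0,0,0,0,0,0.087],[-0.1,0,0,0,0,0,0.087],[-0.14,0,0,0,0,0,0.087],[-0.165,0,0,-6,0,0,0.087],[-0.18,0,0,-14,0,0,0.087],[-0.18,0,0,-21,0,0,0.087]]

```text
time_s: 10.45
position: [0.5588, -0.1314, 0.1947]
tcp_rot: [[0.006, 0.705, 0.709], [-0.003, 0.709, -0.705], [-1.0, 0.003, 0.007]]
force: [0.5, 0.1, 0.1]
opening: 0.999
```

```bash
cat > obj.py <<'E'
import sys
from h import *
# obj.py name z x0 y0 tag x1 y1 x2 y2(scene crop)
n,z,x,y=sys.argv[1],*map(float,sys.argv[2:5])
for c in("scene","top"):
    d=capture(c);r=trace(c,n)
    for q in r[:2]:
        e=np.hypot(*(proj(d,[[x,y,z+.03]])[0]-q["at"]))
        if e<45:
            v,f=fit(n,[(d,q["mask"])],z,(x,y));print(n,c,"p",round(q["p"],2),np.round(v[:2],4),np.degrees(v[2:]).round(1),"cost",round(f,3));break
    else: print(c,"not found")
E
python3 obj.py squat_mid .008 .5565 -.1305; python3 obj.py mat_top .008 .5565 -.1305;python3 go.py .5317 .127 .19 -24
python3 - <<'E'
from h import *
g=capture("scene")["pixels"][:,:,::-1][150:330,50:450]
cv2.imwrite("pics/z14.png",cv2.resize(cv2.convertScaleAbs(g,alpha=1.6),None,fx=2,fy=2,interpolation=2))
E
```

```text
squat_mid scene p 0.8 [ 0.5549 -0.1312] [] cost 0.071
top not found
mat_top scene p 0.63 [ 0.5538 -0.1321] [] cost 0.716
mat_top top p 0.65 [ 0.5723 -0.128 ] [] cost 6.353
t 10.85 tcp [ 0.5566 -0.1305  0.1904] heading -45.24 open 0.997 F [-0.3  0.8  0.3] j6 21
shift mm [   0.5  163.6 -200.4]
turn deg [-2.124e+01 -7.000e-02  1.000e-02]
```

View pics/z14.png

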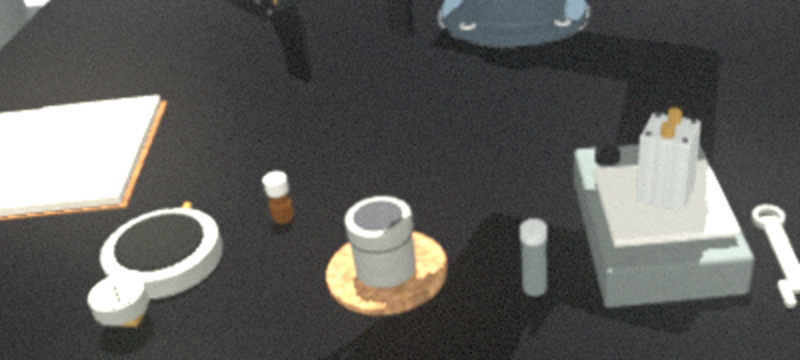

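```bash
python3 - <<'E'
from h import *
for c in("scene","top"):
    d=capture(c);g=cv2.cvtColor(d["pixels"],cv2.COLOR_RGB2GRAY)
    q=proj(d,[[.524,-.3475,.026]])[0]
    g=cv2.resize(cv2.GaussianBlur(g,(3,3),0),None,fx=4,fy=4,interpolation=2)
    ok=(g<75).astype(np.uint8);n,lab,st,ce=cv2.connectedComponentsWithStats(ok,connectivity=4)
    l=lab[int(q[1]*4),int(q[0]*4)];print(c,q.round(0),"area",st[l])
    if l==0 or st[l][4]>40000: continue
    m=(lab==l).astype(np.uint8);ct=max(cv2.findContours(m,0,1)[0],key=len).reshape(-1,2)
    W=back(d,(ct+.5)/4-.5,.026)[:,:2]
    s=least_squares(lambda v:np.hypot(*(W-v[:2]).T)-v[2],[*W.mean(0),.042],loss="soft_l1",f_scale=.001);print(s.x.round(4),np.abs(s.fun).mean()*1e3)
E
```

```text
scene [129. 270.] area [  431  1031   173   110 13944]
[ 0.5253 -0.3471  0.0401] 0.32459322710323496
top [470. 248.] area [      0       0    2560    1920 1873293]
```

>>> play_rows:
  rows:
    - [[0,0.011,-0.013,-3,0,0,0.087],[0,0.03,-0.037,-7,0,0,0.087],[0,0.053,-0.065,-11,0,0,0.087],[0,0.078,-0.095,-15,0,0,0.087],[0,0.103,-0.126,-19,0,0,0.087],[0,0.126,-0.155,-21.2,0,0,0.087],[0,0.147,-0.18,-21.2,0,0,0.087],[0.01,0.16,-0.196,-21.2,0,0,0.087],[0.025,0.1636,-0.2004,-21.2,0,0,0.087],[0.04,0.1636,-0.2004,-21.2,0,0,0.087],[0.04,0.1636,-0.2004,-21.2,0,0,0.087]]

```text
time_s: 12.1
position: [0.5291, 0.1282, 0.1491]
tcp_rot: [[-0.005, 0.404, 0.915], [0.0, 0.915, -0.404], [-1.0, -0.002, -0.005]]
force: [0.1, -0.1, -1.0]
opening: 1.001
```

```bash
python3 go.py .5317 .127 .067 -24
cat > v.py <<'E'
import sys
from h import *
o=sys.argv[1];x1,y1,x2,y2=map(int,sys.argv[2:6]);cam=sys.argv[6] if len(sys.argv)>6 else "scene"
a=np.mean([capture(cam)["pixels"].astype(float) for _ in range(2)],0)[:,:,::-1][y1:y2,x1:x2]
g=(np.clip(a/255,0,1)**.5*255).astype(np.uint8);f=min(780/(x2-x1),580/(y2-y1))
cv2.imwrite(f"pics/{o}.png",cv2.resize(g,None,fx=f,fy=f,interpolation=2));print("zoom",round(f,2))
E
python3 v.py z15 320 140 450 290
```

```text
t 12.1 tcp [0.5291 0.1282 0.1491] heading -23.8 open 1.001 F [ 0.1 -0.1 -1. ] j6 26
shift mm [82.   0.1  3.3]
turn deg [ 0.2  -0.27  0.11]
zoom 3.87
```

View pics/z15.png

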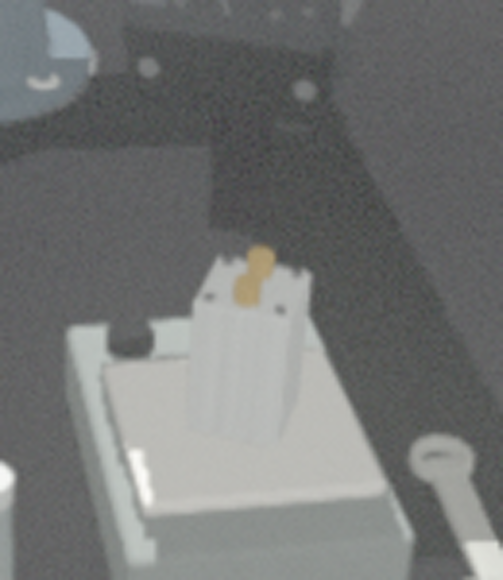

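```bash
cat > v2.py <<'E'
import sys
from h import *
o=sys.argv[1];x1,y1,x2,y2=map(int,sys.argv[2:6]);cam=sys.argv[6] if len(sys.argv)>6 else "scene";al=float(sys.argv[7]) if len(sys.argv)>7 else .4
d=capture(cam);a=np.mean([d["pixels"].astype(float)]+[capture(cam)["pixels"].astype(float) for _ in range(3)],0)[:,:,::-1][y1:y2,x1:x2]
g=(np.clip((a-5)/250,0,1)**al*255).astype(np.uint8);f=min(780/(x2-x1),580/(y2-y1))
g=cv2.resize(g,None,fx=f,fy=f,interpolation=2)
s=read_state();p=np.array(s["position"]);z=np.array(s["tcp_rot"])[:,2];w=s["opening"]*.0435+.007
for dz,col in((0,(0,0,255)),(.028,(0,255,0))):
    for q in proj(d,[p+z*w+[0,0,dz],p-z*w+[0,0,dz]]):
        u=((q+.5-[x1,y1])*f).astype(int);cv2.circle(g,tuple(map(int,u)),4,col,1)
cv2.imwrite(f"pics/{o}.png",g);print("zoom",round(f,2))
E
python3 v2.py z16 300 90 480 270
```

```text
zoom 3.22
```

View pics/z16.png

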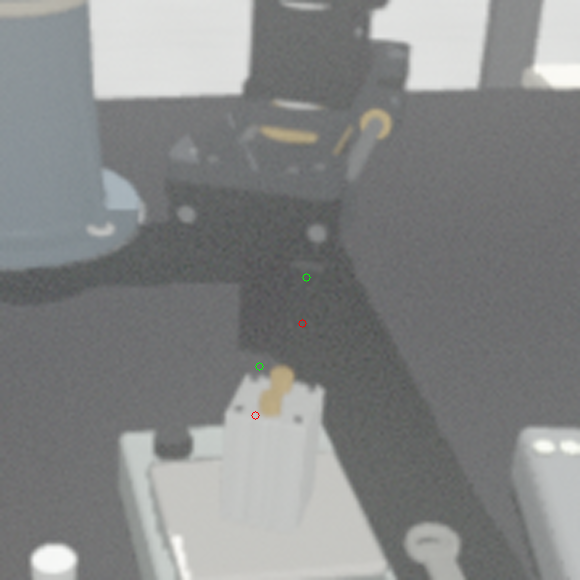

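```bash
python3 - <<'E'
from h import *
a=np.mean([capture("scene")["pixels"].astype(float) for _ in range(8)],0)[:,:,::-1][140:220,350:430]
g=np.clip((a-a.min())*255/28,0,255).astype(np.uint8)
cv2.imwrite("pics/z17.png",cv2.resize(g,None,fx=7,fy=7,interpolation=2))
E
```

```text
(no output)
```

View pics/z17.png

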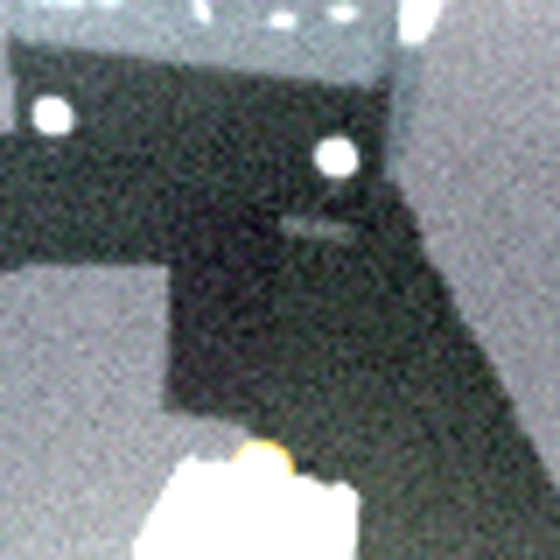

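```bash
python3 go.py .5317 .127 .067 -24
```

```text
t 12.8 tcp [0.5317 0.1267 0.1509] heading -23.98 open 0.999 F [1.2 0.6 0.9] j6 26
shift mm [83.9  0.2 -0.1]
turn deg [ 0.02  0.   -0.  ]
```

>>> play_rows:
  rows:
    - [[0.01,0,0,0,0,0,0.087],[0.03,0,0,0,0,0,0.087],[0.05,0,0,0,0,0,0.087],[0.068,0,0,0,0,0,0.087],[0.08,0,0,0,0,0,0.087],[0.084,0,0,0,0,0,0.08],[0.084,0,0,0,0,0,0.07],[0.084,0,0,0,0,0,0.06]]

```text
time_s: 13.6
position: [0.5323, 0.1269, 0.0673]
tcp_rot: [[0.001, 0.406, 0.914], [0.0, 0.914, -0.406], [-1.0, 0.001, 0.001]]
force: [0.2, -0.3, 0.0]
opening: 0.822
```

```bash
python3 go.py .5317 .127 .067 -24;python3 - <<'E'
from h import *
a=np.mean([capture("scene")["pixels"].astype(float) for _ in range(4)],0)[:,:,::-1][160:280,330:450]
g=np.clip(((a-8)/200).clip(0,1)**.35*255,0,255).astype(np.uint8)
cv2.imwrite("pics/z18.png",cv2.resize(g,None,fx=5,fy=5,interpolation=2))
E
```

```text
t 13.6 tcp [0.5323 0.1269 0.0673] heading -23.97 open 0.822 F [ 0.2 -0.3  0. ] j6 26
shift mm [ 0.3 -0.1 -0.6]
turn deg [ 0.03  0.06 -0.03]
```

View pics/z18.png

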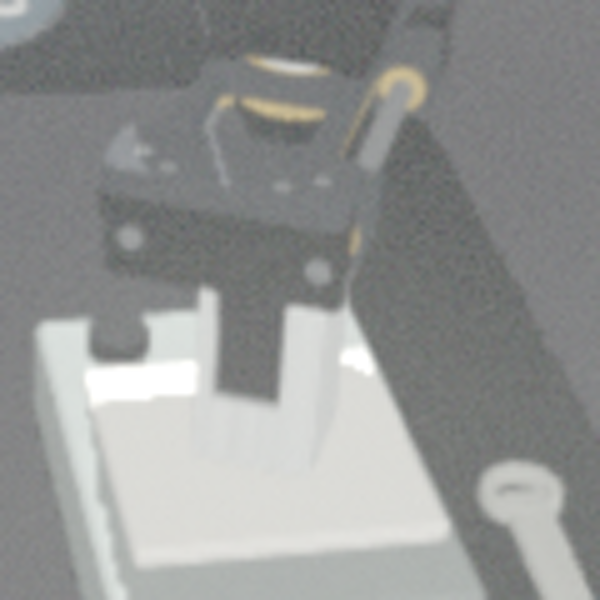

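The front finger sits centred on the cell's face, with its tip well below the middle. Closing and lifting.

>>> play_rows:
  rows:
    - [[0,0,0,0,0,0,0.05],[0,0,0,0,0,0,0.045],[0,0,0,0,0,0,0.04],[0,0,0,0,0,0,0.035],[0,0,0,0,0,0,0.035],[0,0,0,0,0,0,0.035],[-0.003,0,0,0,0,0,0.035],[-0.01,0,0,0,0,0,0.035],[-0.025,0,0,0,0,0,0.035],[-0.05,0,0,0,0,0,0.035],[-0.08,0,0,0,0,0,0.035],[-0.09,0,0,0,0,0,0.035]]

```text
time_s: 15.0
position: [0.5336, 0.127, 0.1597]
tcp_rot: [[0.006, 0.406, 0.914], [0.0, 0.914, -0.406], [-1.0, 0.002, 0.005]]
force: [0.2, -0.2, -2.6]
opening: 0.503
```

```bash
python3 go.py .5248 -.3474 .16 -24;python3 v.py z19 300 90 480 270
```

```text
t 15.0 tcp [0.5336 0.127  0.1597] heading -23.97 open 0.503 F [ 0.2 -0.2 -2.6] j6 26
shift mm [  -0.5 -437.   184.7]
turn deg [ 0.03  0.28 -0.14]
zoom 3.22
```

View pics/z19.png

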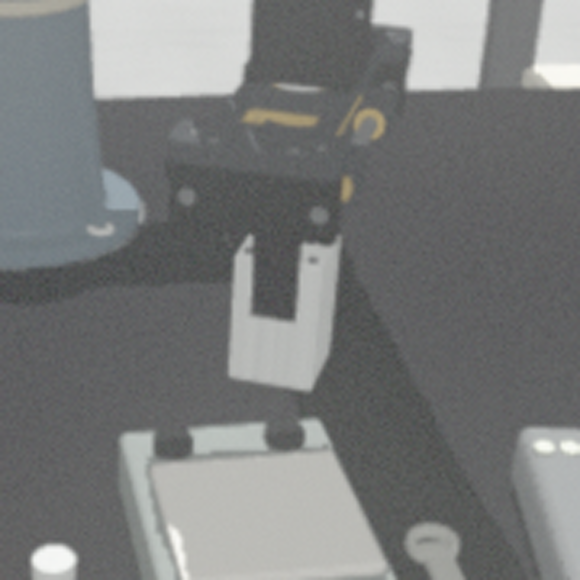

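>>> play_rows:
  rows:
    - [[0,-0.009,0.004,0,0,0,0.035],[0,-0.028,0.012,0,0,0,0.035],[0,-0.056,0.024,0,0,0,0.035],[0,-0.09,0.038,0,0,0,0.035],[0,-0.128,0.055,0,0,0,0.035],[0,-0.168,0.072,0,0,0,0.035],[0,-0.208,0.089,0,0,0,0.035],[0,-0.248,0.106,0,0,0,0.035],[0,-0.288,0.123,0,0,0,0.035],[0,-0.326,0.139,0,0,0,0.035],[0,-0.36,0.154,0,0,0,0.035],[0,-0.388,0.166,0,0,0,0.035]]

```text
time_s: 16.3
position: [0.5239, -0.2975, 0.1545]
tcp_rot: [[-0.003, 0.408, 0.913], [0.002, 0.913, -0.408], [-1.0, 0.0, -0.004]]
force: [0.8, 0.9, -2.1]
opening: 0.505
```

```bash
python3 go.py .5248 -.3474 .12 -24
```

```text
t 16.3 tcp [ 0.5239 -0.2975  0.1545] heading -24.08 open 0.505 F [ 0.8  0.9 -2.1] j6 -16
shift mm [ 34.4 -45.2  21.3]
turn deg [-0.08 -0.21 -0.02]
```

>>> play_rows:
  rows:
    - [[0,-0.02,0.008,0,0,0,0.035],[0.005,-0.036,0.015,0,0,0,0.035],[0.015,-0.045,0.019,0,0,0,0.035],[0.03,-0.048,0.02,0,0,0,0.035],[0.045,-0.048,0.02,0,0,0,0.035],[0.06,-0.048,0.02,0,0,0,0.035],[0.07,-0.048,0.02,0,0,0,0.035],[0.07,-0.048,0.02,0,0,0,0.035],[0.07,-0.048,0.02,0,0,0,0.035]]

```text
time_s: 17.2
position: [0.5246, -0.3463, 0.0865]
tcp_rot: [[-0.001, 0.406, 0.914], [0.001, 0.914, -0.406], [-1.0, 0.0, -0.001]]
force: [0.4, -0.6, -2.0]
opening: 0.506
```

```bash
python3 v.py z20 60 150 220 310;python3 go.py .5248 -.3474 .0333 -24
```

```text
zoom 3.62
t 17.3 tcp [ 0.5251 -0.3472  0.0875] heading -23.95 open 0.5 F [ 0.8 -0.9 -3.4] j6 -20
shift mm [54.2 -0.3 -0.3]
turn deg [0.05 0.07 0.02]
```

View pics/z20.png

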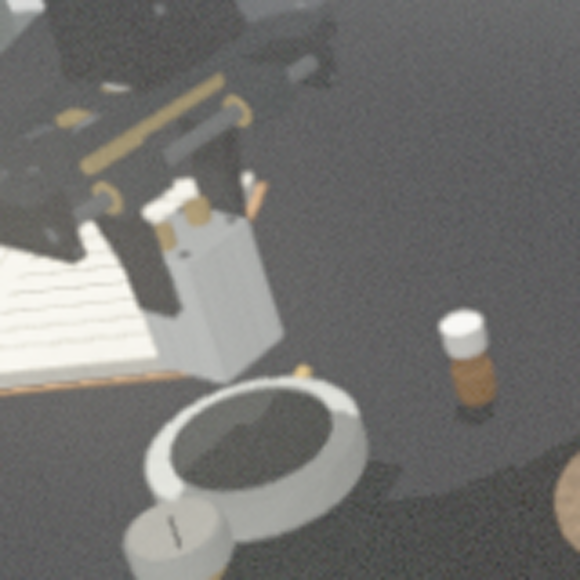

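>>> play_rows:
  rows:
    - [[0.008,0,0,0,0,0,0.035],[0.02,0,0,0,0,0,0.035],[0.034,0,0,0,0,0,0.035],[0.044,0,0,0,0,0,0.035],[0.049,0,0,0,0,0,0.035],[0.051,0,0,0,0,0,0.035],[0.0525,0,0,0,0,0,0.035],[0.053,0,0,0,0,0,0.035],[0.0535,0,0,0,0,0,0.035],[0.0535,0,0,0,0,0,0.035]]

```text
time_s: 18.3
position: [0.5247, -0.3473, 0.0337]
tcp_rot: [[0.001, 0.406, 0.914], [-0.0, 0.914, -0.406], [-1.0, -0.0, 0.001]]
force: [-0.1, 1.2, -3.5]
opening: 0.5
```

```bash
python3 v.py z21 60 150 220 310;python3 go.py .5248 -.3474 .0333 -24
```

```text
zoom 3.62
t 18.4 tcp [ 0.5247 -0.3473  0.0337] heading -23.97 open 0.507 F [ 0.7 -0.5 -2.1] j6 -20
shift mm [ 0.4 -0.1  0.2]
turn deg [0.03 0.03 0.01]
```

View pics/z21.png

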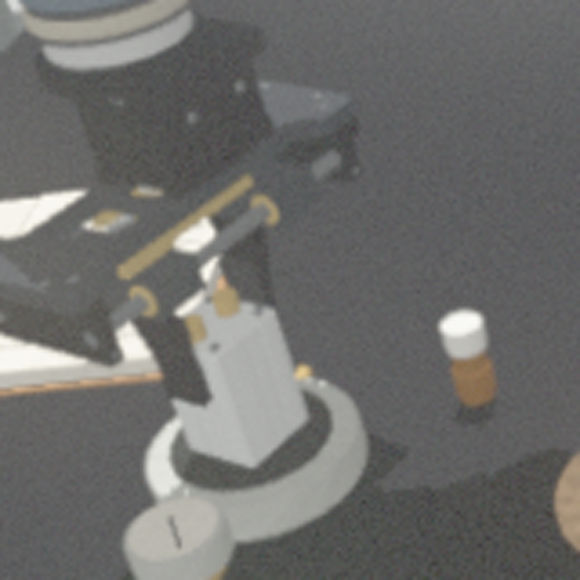

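>>> play_rows:
  rows:
    - [[0.0004,0,0,0,0,0,0.035],[0.0008,0,0,0,0,0,0.035],[0.0012,0,0,0,0,0,0.035],[0.0012,0,0,0,0,0,0.035]]

```text
time_s: 18.8
position: [0.5246, -0.3472, 0.033]
tcp_rot: [[0.0, 0.406, 0.914], [-0.0, 0.914, -0.406], [-1.0, -0.0, 0.0]]
force: [-1.5, 0.8, 6.2]
opening: 0.502
```

>>> play_rows:
  rows:
    - [[0,0,0,0,0,0,0.046],[0,0,0,0,0,0,0.052],[0,0,0,0,0,0,0.058],[0,0,0,0,0,0,0.062],[-0.006,0,0,0,0,0,0.062],[-0.02,0,0,0,0,0,0.062],[-0.045,0,0,0,0,0,0.062],[-0.08,0,0,0,0,0,0.07],[-0.12,0,0,0,0,0,0.087],[-0.155,0.006,-0.002,0,0,0,0.087],[-0.175,0.025,-0.01,0,0,0,0.087],[-0.18,0.055,-0.023,0,0,0,0.087]]

```text
time_s: 20.0
position: [0.5279, -0.2902, 0.2171]
tcp_rot: [[0.008, 0.409, 0.913], [-0.007, 0.913, -0.408], [-1.0, -0.003, 0.01]]
force: [0.5, 0.9, -0.7]
opening: 0.984
```

```bash
python3 obj.py cell_mid .026 .5248 -.3474; python3 v.py z22 60 150 220 310;python3 go.py .557 .3588 .215 -24
```

```text
cell_mid scene p 0.91 [ 0.523  -0.3486] [152.6] cost 0.047
cell_mid top p 0.57 [ 0.5312 -0.329 ] [94.9] cost 1.44
zoom 3.62
t 20.3 tcp [ 0.5259 -0.2882  0.2125] heading -23.99 open 0.995 F [-0.3  0.7  0.7] j6 -15
shift mm [  -3.1  603.8 -234.6]
turn deg [0.01 0.04 0.04]
```

View pics/z22.png

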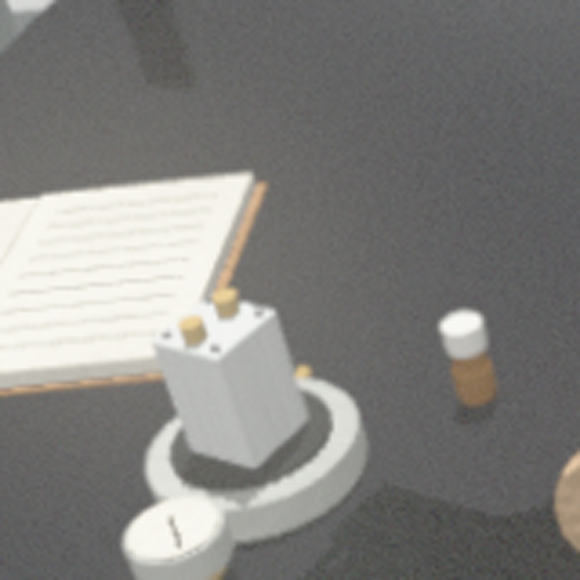

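>>> play_rows:
  rows:
    - [[0,0.012,-0.005,0,0,0,0.087],[0,0.035,-0.014,0,0,0,0.087],[0,0.07,-0.027,0,0,0,0.087],[0,0.112,-0.044,0,0,0,0.087],[0,0.155,-0.06,0,0,0,0.087],[0,0.198,-0.077,0,0,0,0.087],[0,0.241,-0.094,0,0,0,0.087],[0,0.284,-0.11,0,0,0,0.087],[0,0.327,-0.127,0,0,0,0.087],[0,0.37,-0.144,0,0,0,0.087],[0,0.413,-0.16,0,0,0,0.087],[0,0.456,-0.177,0,0,0,0.087]]

```text
time_s: 21.5
position: [0.549, 0.2029, 0.2117]
tcp_rot: [[-0.001, 0.407, 0.913], [-0.0, 0.913, -0.407], [-1.0, -0.0, -0.001]]
force: [0.8, -0.8, -0.1]
opening: 0.999
```

>>> play_rows:
  rows:
    - [[0,0.04,-0.016,0,0,0,0.087],[0,0.08,-0.031,0,0,0,0.087],[0,0.112,-0.044,0,0,0,0.087],[0,0.134,-0.052,0,0,0,0.087],[0,0.145,-0.0565,0,0,0,0.087],[0,0.1478,-0.0576,0,0,0,0.087],[0,0.1478,-0.0576,0,0,0,0.087],[0,0.1478,-0.0576,0,0,0,0.087]]

```text
time_s: 22.3
position: [0.5569, 0.3581, 0.212]
tcp_rot: [[-0.001, 0.408, 0.913], [-0.001, 0.913, -0.408], [-1.0, -0.001, -0.0]]
force: [0.6, -0.2, 0.0]
opening: 1.0
```

```bash
python3 go.py .557 .3585 .11 -24;python3 obj.py tall_mid .058 .557 .3588;python3 v.py z23 440 100 600 270;python3 go.py .557 .3585 .11 -24
```

```text
t 22.3 tcp [0.5569 0.3581 0.212 ] heading -24.06 open 1.0 F [ 0.6 -0.2  0. ] j6 47
shift mm [102.    0.5  -0. ]
turn deg [-0.06 -0.01  0.06]
tall_mid scene p 0.85 [0.5539 0.3599] [] cost 0.091
tall_mid top p 0.57 [0.5584 0.3594] [] cost 0.078
zoom 3.41
t 22.6 tcp [0.5571 0.3589 0.2123] heading -24.03 open 0.999 F [ 0.8 -0.3 -0. ] j6 47
shift mm [ 1.023e+02 -4.000e-01  1.000e-01]
turn deg [-0.03  0.01 -0.  ]
```

View pics/z23.png

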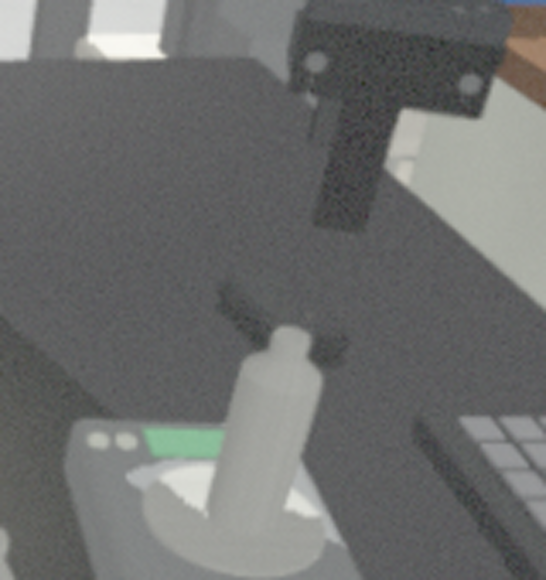

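```bash
python3 v2.py z24 440 100 600 270 scene .5
```

```text
zoom 3.41
```

View pics/z24.png

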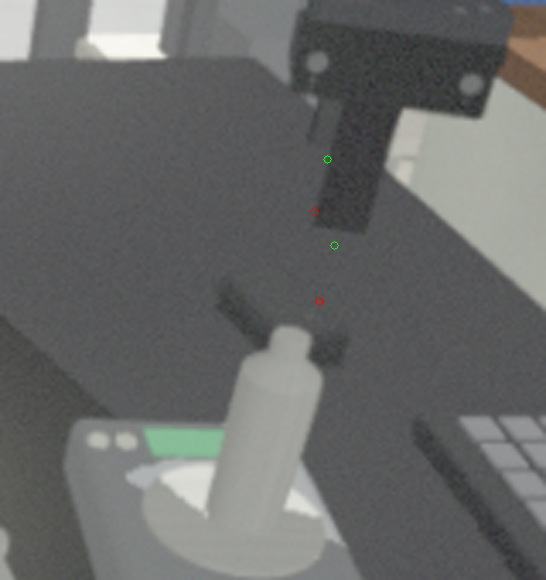

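>>> play_rows:
  rows:
    - [[0.01,0,0,0,0,0,0.087],[0.03,0,0,0,0,0,0.087],[0.05,0,0,0,0,0,0.087],[0.075,0,0,0,0,0,0.087],[0.095,0,0,0,0,0,0.087],[0.108,0,0,0,0,0,0.087],[0.112,0,0,0,0,0,0.087],[0.112,0,0,0,0,0,0.087]]

```text
time_s: 23.6
position: [0.5567, 0.3595, 0.0996]
tcp_rot: [[-0.001, 0.406, 0.914], [-0.0, 0.914, -0.406], [-1.0, -0.001, -0.001]]
force: [0.1, -0.6, 0.5]
opening: 0.996
```

```bash
python3 v2.py z25 440 130 600 290 scene .4;python3 go.py .5568 .359 .082 -24
```

```text
zoom 3.62
t 23.8 tcp [0.5578 0.3599 0.1014] heading -23.97 open 1.002 F [-0.6  0.   0.3] j6 47
shift mm [19.4 -1.3 -0.5]
turn deg [ 0.03  0.1  -0.11]
```

View pics/z25.png

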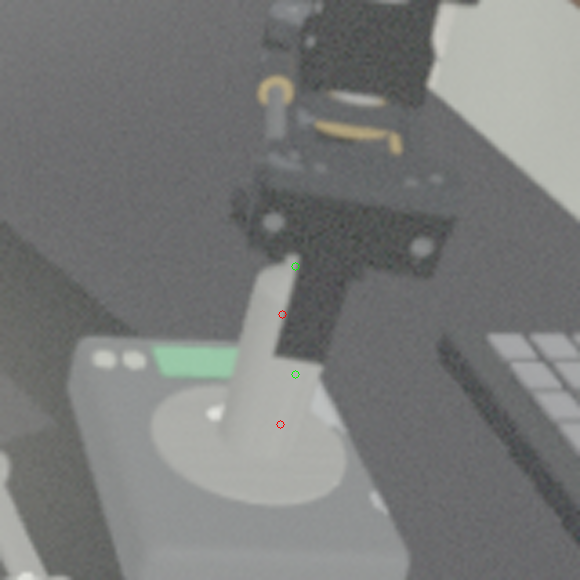

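```bash
python3 - <<'E'
from h import *
d=capture("scene");g=cv2.resize(d["pixels"][130:290,440:600,::-1],None,fx=3.62,fy=3.62,interpolation=2)
g=(np.clip(g/255.,0,1)**.6*255).astype(np.uint8)
for (x,y),c in (((.557,.359),(0,0,255)),((.5568,.353),(0,255,0))):
    for H in (ring(.02,0),ring(.02,.088),ring(.009,.11)):
        q=(proj(d,H+[x,y,.058])+.5-[440,130])*3.62
        cv2.polylines(g,[q.astype(np.int32)],True,c,1)
cv2.imwrite("pics/z26.png",g)
E
python3 go.py
```

```text
t 23.85 tcp [0.5576 0.3599 0.1014] heading -23.97 open 1.001 F [0.4 0.  0.3] j6 47
```

View pics/z26.png

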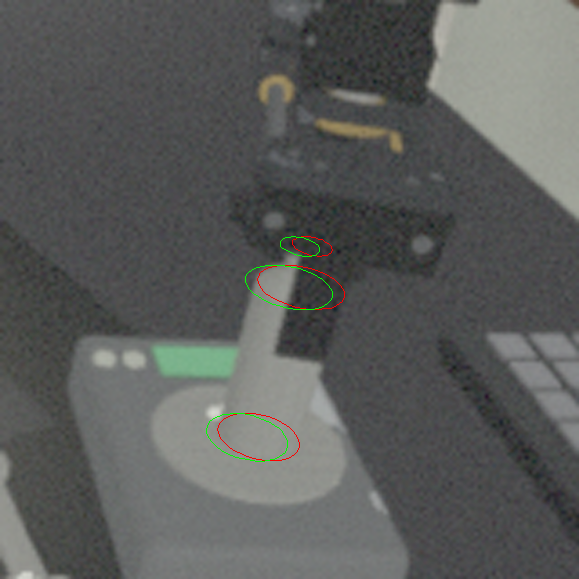

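>>> play_rows:
  rows:
    - [[0.006,-0.0005,-0.0005,0,0,0,0.087],[0.015,-0.0005,-0.0005,0,0,0,0.087],[0.022,-0.0005,-0.0005,0,0,0,0.087],[0.026,-0.0005,-0.0005,0,0,0,0.08],[0.026,-0.0005,-0.0005,0,0,0,0.07],[0.026,-0.0005,-0.0005,0,0,0,0.06],[0.026,-0.0005,-0.0005,0,0,0,0.05]]

```text
time_s: 24.55
position: [0.5565, 0.3594, 0.0744]
tcp_rot: [[0.001, 0.406, 0.914], [0.0, 0.914, -0.406], [-1.0, 0.0, 0.0]]
force: [-0.2, -0.3, -0.5]
opening: 0.73
```

```bash
python3 v.py z27 440 130 600 290;python3 go.py .557 .359 .082 -24
```

```text
zoom 3.62
t 24.65 tcp [0.5565 0.3594 0.0745] heading -23.98 open 0.644 F [ 0.1 -1.1  1. ] j6 47
shift mm [-7.5 -0.1  0.6]
turn deg [ 0.02  0.03 -0.03]
```

View pics/z27.png

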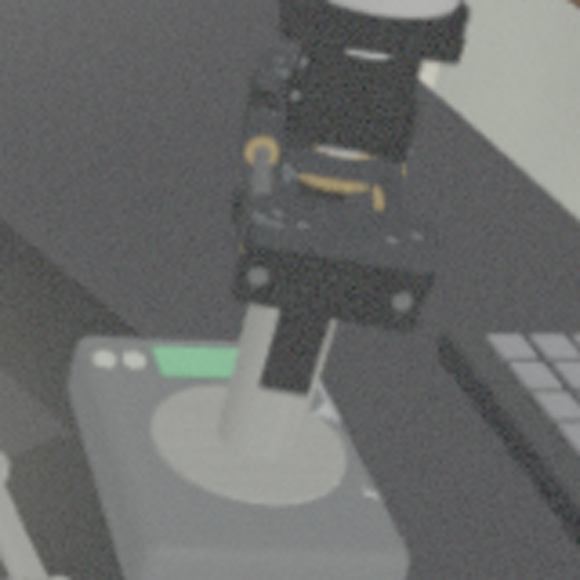

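>>> play_rows:
  rows:
    - [[0,0,0,0,0,0,0.04],[0,0,0,0,0,0,0.034],[0,0,0,0,0,0,0.03],[0,0,0,0,0,0,0.03],[0,0,0,0,0,0,0.03],[0,0,0,0,0,0,0.03],[-0.003,0,0,0,0,0,0.03],[-0.01,0,0,0,0,0,0.03],[-0.02,0,0,0,0,0,0.03],[-0.035,0,0,0,0,0,0.03],[-0.045,0,0,0,0,0,0.03],[-0.045,0,0,0,0,0,0.03]]

```text
time_s: 25.85
position: [0.558, 0.3601, 0.1221]
tcp_rot: [[0.005, 0.406, 0.914], [0.002, 0.914, -0.406], [-1.0, 0.004, 0.004]]
force: [1.5, 0.3, -2.8]
opening: 0.447
```

```bash
python3 v.py z28 440 100 600 270;python3 go.py .538 .1235 .1195 -24
```

```text
zoom 3.41
t 25.95 tcp [0.5563 0.3593 0.1199] heading -23.98 open 0.453 F [ 0.3 -0.5 -3.4] j6 47
shift mm [   0.3 -222.9   79.1]
turn deg [ 0.02  0.04 -0.04]
```

View pics/z28.png

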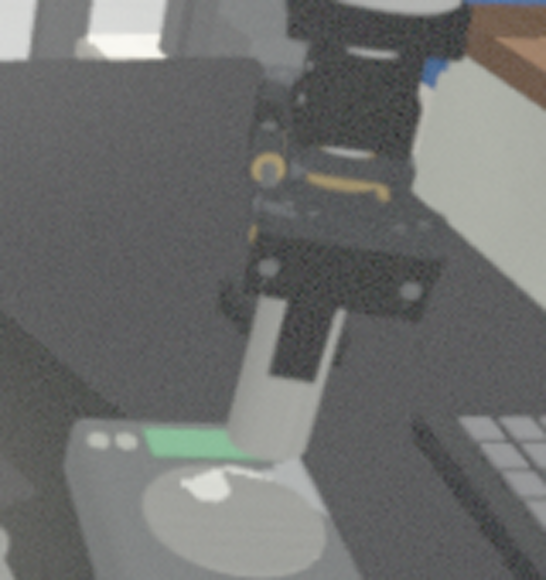

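>>> play_rows:
  rows:
    - [[0,-0.006,0.002,0,0,0,0.03],[0,-0.02,0.007,0,0,0,0.03],[0,-0.042,0.015,0,0,0,0.03],[0,-0.07,0.025,0,0,0,0.03],[0,-0.1,0.036,0,0,0,0.03],[0,-0.13,0.046,0,0,0,0.03],[0,-0.16,0.057,0,0,0,0.03],[0,-0.186,0.066,0,0,0,0.03],[0,-0.206,0.0735,0,0,0,0.03],[0,-0.219,0.078,0,0,0,0.03],[0,-0.2228,0.0795,0,0,0,0.03],[0,-0.2228,0.0795,0,0,0,0.03]]

```text
time_s: 27.15
position: [0.5382, 0.1229, 0.1191]
tcp_rot: [[-0.0, 0.408, 0.913], [0.0, 0.913, -0.408], [-1.0, 0.0, -0.0]]
force: [0.0, -0.5, -2.8]
opening: 0.449
```

```bash
python3 v.py z29 310 110 470 300;python3 go.py .5385 .1235 .0765 -24
```

```text
zoom 3.05
t 27.25 tcp [0.5383 0.124  0.1191] heading -23.95 open 0.449 F [ 0.3 -0.2 -3.4] j6 25
shift mm [42.6 -0.4  0.4]
turn deg [ 0.05 -0.01 -0.03]
```

View pics/z29.png

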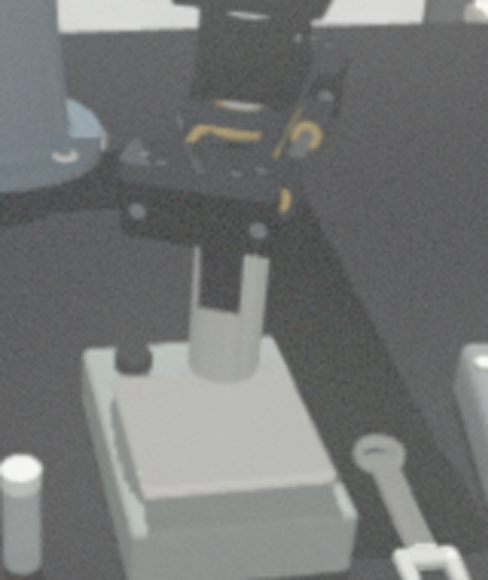

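>>> play_rows:
  rows:
    - [[0.008,0,0,0,0,0,0.03],[0.02,0,0,0,0,0,0.03],[0.031,0,0,0,0,0,0.03],[0.037,0,0,0,0,0,0.03],[0.0395,0,0,0,0,0,0.03],[0.0405,0,0,0,0,0,0.03],[0.0412,0,0,0,0,0,0.03],[0.0418,0,0,0,0,0,0.03],[0.0418,0,0,0,0,0,0.03]]

```text
time_s: 28.15
position: [0.5385, 0.1233, 0.0777]
tcp_rot: [[0.001, 0.406, 0.914], [0.0, 0.914, -0.406], [-1.0, 0.0, 0.001]]
force: [-0.5, -0.2, -2.4]
opening: 0.451
```

```bash
python3 v.py z30 310 110 470 300;python3 go.py .5385 .1235 .0765 -24
```

```text
zoom 3.05
t 28.25 tcp [0.5385 0.1233 0.0777] heading -23.98 open 0.449 F [-0.5  0.  -2.2] j6 25
shift mm [ 1.2  0.2 -0.1]
turn deg [ 0.02  0.03 -0.02]
```

View pics/z30.png

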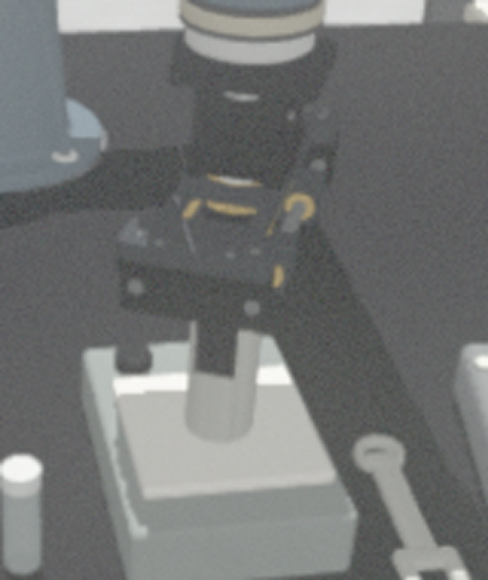

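>>> play_rows:
  rows:
    - [[0.0004,0,0,0,0,0,0.03],[0.0008,0,0,0,0,0,0.03],[0.0012,0,0,0,0,0,0.03],[0.0012,0,0,0,0,0,0.03]]

```text
time_s: 28.65
position: [0.5384, 0.1234, 0.0764]
tcp_rot: [[0.0, 0.406, 0.914], [0.0, 0.914, -0.406], [-1.0, 0.0, 0.0]]
force: [-0.7, 0.3, 0.4]
opening: 0.447
```

>>> play_rows:
  rows:
    - [[0.0004,0,0,0,0,0,0.03],[0.0006,0,0,0,0,0,0.03],[0.0006,0,0,0,0,0,0.03]]

```text
time_s: 28.95
position: [0.5385, 0.1234, 0.0763]
tcp_rot: [[0.001, 0.406, 0.914], [0.0, 0.914, -0.406], [-1.0, 0.0, 0.0]]
force: [-1.7, -1.3, 4.6]
opening: 0.452
```

>>> play_rows:
  rows:
    - [[0,0,0,0,0,0,0.044],[0,0,0,0,0,0,0.052],[0,0,0,0,0,0,0.06],[0,0,0,0,0,0,0.07],[-0.005,0,0,0,0,0,0.07],[-0.018,0,0,0,0,0,0.07],[-0.04,0,0,0,0,0,0.07],[-0.075,0,0,0,0,0,0.08],[-0.11,0,0,0,0,0,0.087],[-0.135,-0.004,0.002,0,0,0,0.087],[-0.14,-0.015,0.007,0,0,0,0.087],[-0.14,-0.04,0.018,0,0,0,0.087]]

```text
time_s: 30.15
position: [0.5391, 0.0799, 0.2173]
tcp_rot: [[0.004, 0.404, 0.915], [0.0, 0.915, -0.404], [-1.0, 0.002, 0.003]]
force: [0.5, -1.6, -0.3]
opening: 0.994
```

```bash
python3 go.py .5565 -.131 .16 -24; python3 obj.py tall_mid .06 .5385 .1235;python3 v.py z31 310 130 470 300;python3 go.py .5565 -.131 .16 -24
```

```text
t 30.15 tcp [0.5391 0.0799 0.2173] heading -23.82 open 0.994 F [ 0.5 -1.6 -0.3] j6 20
shift mm [  57.3 -186.   100.9]
turn deg [ 0.18  0.19 -0.1 ]
tall_mid scene p 0.83 [0.5393 0.1221] [] cost 0.057
top not found
zoom 3.41
t 30.45 tcp [0.5379 0.0797 0.2149] heading -23.99 open 0.998 F [-0.4  0.6 -0.1] j6 21
shift mm [  54.8 -184.9  102.7]
turn deg [ 0.01 -0.09  0.01]
```

View pics/z31.png

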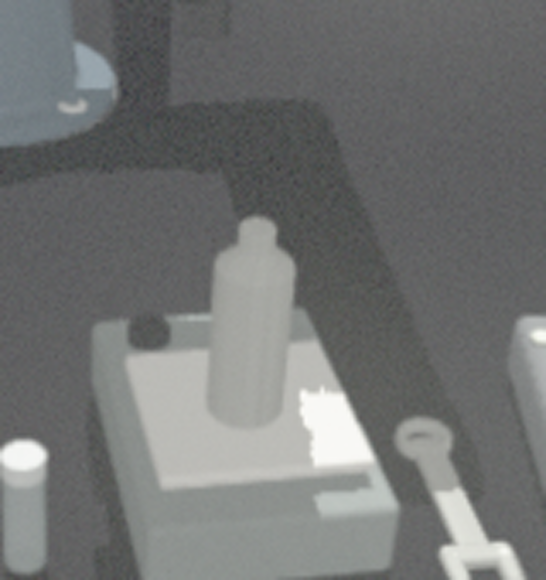

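>>> play_rows:
  rows:
    - [[0,-0.01,0.006,0,0,0,0.087],[0,-0.03,0.017,0,0,0,0.087],[0,-0.06,0.033,0,0,0,0.087],[0,-0.09,0.05,0,0,0,0.087],[0.01,-0.12,0.067,0,0,0,0.087],[0.025,-0.15,0.083,0,0,0,0.087],[0.045,-0.172,0.096,0,0,0,0.087],[0.07,-0.183,0.102,0,0,0,0.087],[0.095,-0.185,0.1027,0,0,0,0.087],[0.11,-0.185,0.1027,0,0,0,0.087],[0.11,-0.185,0.1027,0,0,0,0.087]]

```text
time_s: 31.55
position: [0.5551, -0.131, 0.1029]
tcp_rot: [[-0.006, 0.406, 0.914], [0.002, 0.914, -0.406], [-1.0, -0.0, -0.006]]
force: [0.2, -0.0, -0.2]
opening: 0.996
```

```bash
python3 obj.py squat_mid .008 .5565 -.131;python3 v2.py z32 180 150 340 310;python3 go.py .5565 -.131 .012 -24
```

```text
squat_mid scene p 0.76 [ 0.5566 -0.1314] [] cost 0.057
top not found
zoom 3.62
t 31.95 tcp [ 0.5578 -0.1314  0.1065] heading -23.95 open 0.998 F [ 0.6 -0.4 -0.6] j6 0
shift mm [94.5 -0.2 -1.5]
turn deg [0.05 0.11 0.  ]
```

View pics/z32.png

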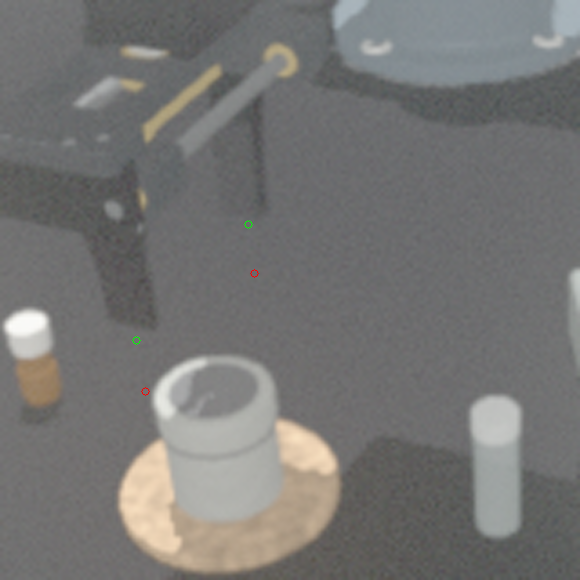

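>>> play_rows:
  rows:
    - [[0.01,0,-0.0005,0,0,0,0.087],[0.03,0,-0.0005,0,0,0,0.087],[0.05,0,-0.0005,0,0,0,0.087],[0.07,0,-0.0005,0,0,0,0.087],[0.085,0,-0.0005,0,0,0,0.087],[0.093,0,-0.0005,0,0,0,0.087],[0.094,0,-0.0005,0,0,0,0.078],[0.094,0,-0.0005,0,0,0,0.07],[0.094,0,-0.0005,0,0,0,0.065]]

```text
time_s: 32.85
position: [0.5573, -0.1313, 0.0123]
tcp_rot: [[0.001, 0.406, 0.914], [-0.001, 0.914, -0.406], [-1.0, 0.0, 0.002]]
force: [-0.3, -0.7, -0.0]
opening: 0.816
```

```bash
python3 v.py z33 180 150 340 310;python3 go.py .5565 -.131 .012 -24
```

```text
zoom 3.62
t 32.95 tcp [ 0.5573 -0.1313  0.0124] heading -23.97 open 0.771 F [0.2 0.3 0.1] j6 0
shift mm [ 0.4 -0.  -0.9]
turn deg [0.03 0.1  0.  ]
```

View pics/z33.png

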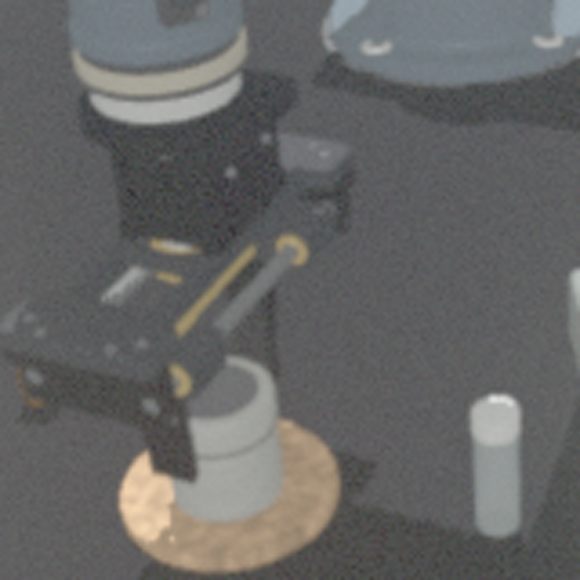

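>>> play_rows:
  rows:
    - [[0,0,0,0,0,0,0.055],[0,0,0,0,0,0,0.05],[0,0,0,0,0,0,0.05],[0,0,0,0,0,0,0.05],[0,0,0,0,0,0,0.05],[-0.003,0,0,0,0,0,0.05],[-0.01,0,0,0,0,0,0.05],[-0.025,0,0,0,0,0,0.05],[-0.05,0,0,0,0,0,0.05],[-0.08,0,0,0,0,0,0.05],[-0.115,0,0,0,0,0,0.05],[-0.15,0,0,0,0,0,0.05]]

```text
time_s: 34.15
position: [0.556, -0.1308, 0.1623]
tcp_rot: [[-0.001, 0.406, 0.914], [0.001, 0.914, -0.406], [-1.0, 0.0, -0.002]]
force: [0.5, -0.9, -3.3]
opening: 0.662
```

>>> play_rows:
  rows:
    - [[-0.03,0,0,0,0,0,0.05],[-0.05,0,0,0,0,0,0.05],[-0.06,0,0,0,0,0,0.05],[-0.06,0,0,0,0,0,0.05],[-0.06,0,0,0,0,0,0.05]]

```text
time_s: 34.65
position: [0.5557, -0.1306, 0.2203]
tcp_rot: [[-0.002, 0.406, 0.914], [0.001, 0.914, -0.406], [-1.0, 0.0, -0.002]]
force: [0.1, -0.7, -3.7]
opening: 0.658
```

```bash
python3 v.py z34 180 50 420 270;python3 go.py .5597 .3528 .222 -24
```

```text
zoom 2.64
t 34.75 tcp [ 0.5555 -0.1306  0.2197] heading -23.98 open 0.656 F [ 0.1  0.4 -4.2] j6 0
shift mm [  -1.5  443.4 -192.6]
turn deg [ 0.02 -0.22 -0.  ]
```

View pics/z34.png

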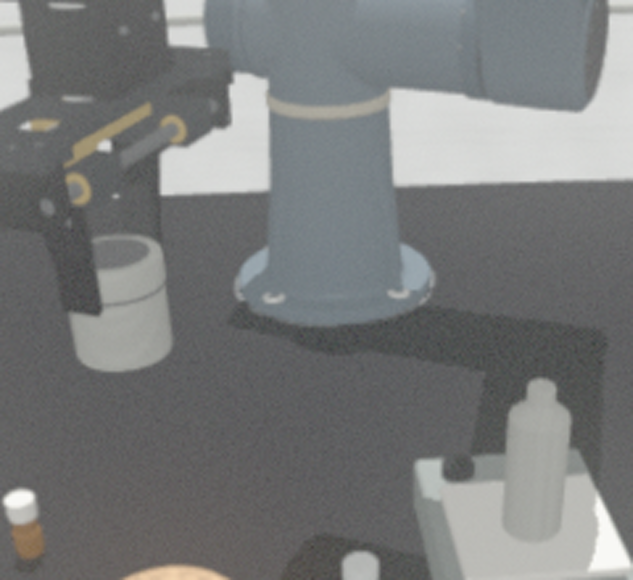

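>>> play_rows:
  rows:
    - [[0,0.009,-0.004,0,0,0,0.05],[0,0.028,-0.012,0,0,0,0.05],[0,0.056,-0.024,0,0,0,0.05],[0,0.09,-0.039,0,0,0,0.05],[0,0.128,-0.056,0,0,0,0.05],[0,0.168,-0.073,0,0,0,0.05],[0,0.208,-0.09,0,0,0,0.05],[0,0.248,-0.108,0,0,0,0.05],[0,0.288,-0.125,0,0,0,0.05],[0,0.327,-0.142,0,0,0,0.05],[0,0.362,-0.157,0,0,0,0.05],[0,0.392,-0.17,0,0,0,0.05]]

```text
time_s: 35.95
position: [0.5592, 0.299, 0.2204]
tcp_rot: [[-0.002, 0.405, 0.914], [0.0, 0.914, -0.405], [-1.0, -0.001, -0.002]]
force: [0.1, -0.4, -3.8]
opening: 0.66
```

>>> play_rows:
  rows:
    - [[0,0.022,-0.01,0,0,0,0.05],[0,0.039,-0.017,0,0,0,0.05],[0.01,0.048,-0.021,0,0,0,0.05],[0.025,0.0513,-0.0225,0,0,0,0.05],[0.045,0.0513,-0.0225,0,0,0,0.05],[0.065,0.0513,-0.0225,0,0,0,0.05],[0.085,0.0513,-0.0225,0,0,0,0.05],[0.1,0.0513,-0.0225,0,0,0,0.05],[0.11,0.0513,-0.0225,0,0,0,0.05],[0.11,0.0513,-0.0225,0,0,0,0.05],[0.11,0.0513,-0.0225,0,0,0,0.05]]

```text
time_s: 37.05
position: [0.5614, 0.3521, 0.1118]
tcp_rot: [[0.001, 0.407, 0.914], [0.0, 0.914, -0.407], [-1.0, 0.0, 0.0]]
force: [0.5, 0.7, -2.7]
opening: 0.661
```

```bash
python3 v.py z35 430 110 590 300;python3 go.py .5597 .3528 .0624 -24
```

```text
zoom 3.05
t 37.15 tcp [0.5619 0.3525 0.1127] heading -23.98 open 0.66 F [ 0.6 -0.6 -3.5] j6 46
shift mm [50.3 -0.7 -2.3]
turn deg [ 0.02  0.1  -0.1 ]
```

View pics/z35.png

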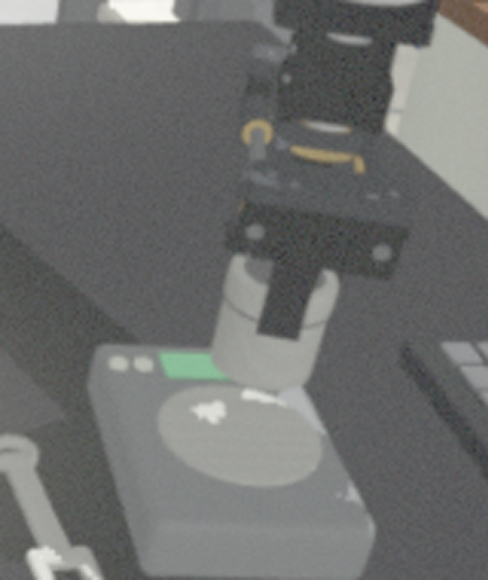

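>>> play_rows:
  rows:
    - [[0.008,-0.0005,-0.001,0,0,0,0.05],[0.02,-0.0005,-0.002,0,0,0,0.05],[0.033,-0.0005,-0.002,0,0,0,0.05],[0.042,-0.0005,-0.002,0,0,0,0.05],[0.046,-0.0005,-0.002,0,0,0,0.05],[0.0475,-0.0005,-0.002,0,0,0,0.05],[0.0485,-0.0005,-0.002,0,0,0,0.05],[0.0485,-0.0005,-0.002,0,0,0,0.05]]

```text
time_s: 37.95
position: [0.5593, 0.3527, 0.0633]
tcp_rot: [[0.001, 0.406, 0.914], [0.0, 0.914, -0.406], [-1.0, 0.001, 0.0]]
force: [-0.3, -0.7, -3.5]
opening: 0.658
```

```bash
python3 v.py z36 430 110 590 300;python3 go.py .5597 .3528 .0624 -24
```

```text
zoom 3.05
t 38.05 tcp [0.5593 0.3527 0.0636] heading -23.98 open 0.661 F [ 0.2  0.7 -3.8] j6 47
shift mm [1.2 0.2 0.3]
turn deg [ 0.02  0.04 -0.05]
```

View pics/z36.png

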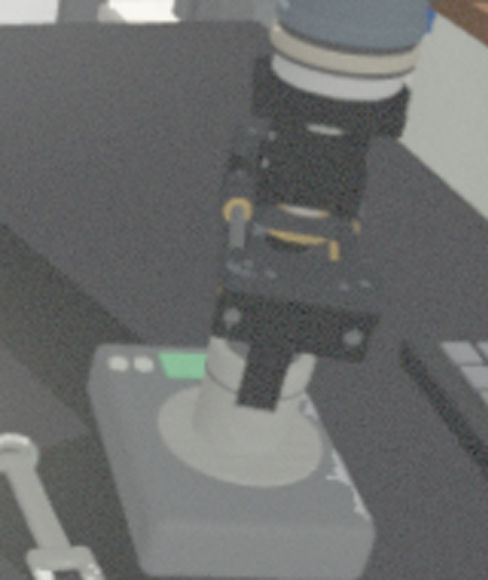

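Centred on the pan. Creeping to contact.

>>> play_rows:
  rows:
    - [[0.0004,0,0,0,0,0,0.05],[0.0008,0,0,0,0,0,0.05],[0.0013,0,0,0,0,0,0.05],[0.0013,0,0,0,0,0,0.05]]

```text
time_s: 38.45
position: [0.559, 0.3526, 0.0621]
tcp_rot: [[0.0, 0.406, 0.914], [0.0, 0.914, -0.406], [-1.0, 0.0, 0.0]]
force: [-1.1, -1.1, -2.0]
opening: 0.658
```

>>> play_rows:
  rows:
    - [[0.0004,0,0,0,0,0,0.05],[0.0008,0,0,0,0,0,0.05],[0.0008,0,0,0,0,0,0.05]]

```text
time_s: 38.75
position: [0.5591, 0.3526, 0.0621]
tcp_rot: [[0.001, 0.406, 0.914], [0.0, 0.914, -0.406], [-1.0, 0.0, 0.0]]
force: [-1.2, -1.2, 5.4]
opening: 0.661
```

>>> play_rows:
  rows:
    - [[0,0,0,0,0,0,0.062],[0,0,0,0,0,0,0.07],[0,0,0,0,0,0,0.08],[0,0,0,0,0,0,0.087],[-0.005,0,0,0,0,0,0.087],[-0.018,0,0,0,0,0,0.087],[-0.04,0,0,0,0,0,0.087],[-0.075,0,0,0,0,0,0.087],[-0.11,0,0,0,0,0,0.087],[-0.145,0,0,0,0,0,0.087],[-0.165,0,-0.015,0,0,0,0.087],[-0.175,0,-0.045,0,0,0,0.087]]

```text
time_s: 39.95
position: [0.5209, 0.371, 0.2403]
tcp_rot: [[0.008, 0.409, 0.913], [0.003, 0.913, -0.409], [-1.0, 0.006, 0.006]]
force: [-0.6, 0.7, -0.3]
opening: 0.998
```

>>> play_rows:
  rows:
    - [[0,0.02,-0.02,0,0,0,0.087],[0,0.05,-0.05,0,0,0,0.087],[0,0.08,-0.08,0,0,0,0.087],[0,0.1,-0.1,0,0,0,0.087],[0,0.11,-0.11,0,0,0,0.087],[0,0.11,-0.11,0,0,0,0.087],[0,0.11,-0.11,0,0,0,0.087]]

```text
time_s: 40.65
position: [0.4624, 0.5151, 0.2362]
tcp_rot: [[0.0, 0.407, 0.914], [-0.001, 0.914, -0.407], [-1.0, -0.001, 0.001]]
force: [-0.0, -0.4, -0.3]
opening: 0.998
```

```bash
python3 obj.py squat_mid .058 .5597 .3528;python3 obj.py tall_mid .06 .5385 .1235;python3 obj.py cell_mid .026 .5248 -.3474;python3 obj.py vial 0 .4635 -.2435;python3 obj.py tube 0 .5845 .0035;python3 v.py f1 0 0 640 480;python3 v.py f2 0 0 640 480 top;python3 go.py
```

```text
squat_mid scene p 0.92 [0.5574 0.3534] [] cost 0.033
squat_mid top p 0.89 [0.5603 0.3535] [] cost 0.124
tall_mid scene p 0.71 [0.54   0.1218] [] cost 0.037
tall_mid top p 0.88 [0.5402 0.1237] [] cost 0.106
cell_mid scene p 0.59 [ 0.5225 -0.3487] [148.8] cost 0.05
cell_mid top p 0.6 [ 0.526  -0.3482] [66.] cost 0.05
vial scene p 0.67 [ 0.4586 -0.2461] [] cost 0.3
vial top p 0.49 [ 0.4677 -0.2426] [] cost 0.343
tube scene p 0.76 [0.5834 0.0024] [] cost 0.046
tube top p 0.53 [0.5854 0.0051] [] cost 0.066
zoom 1.21
zoom 1.21
t 41.85 tcp [0.462  0.5161 0.236 ] heading -23.97 open 1.001 F [-0.4  0.1  0.6] j6 63
```

View pics/f1.png

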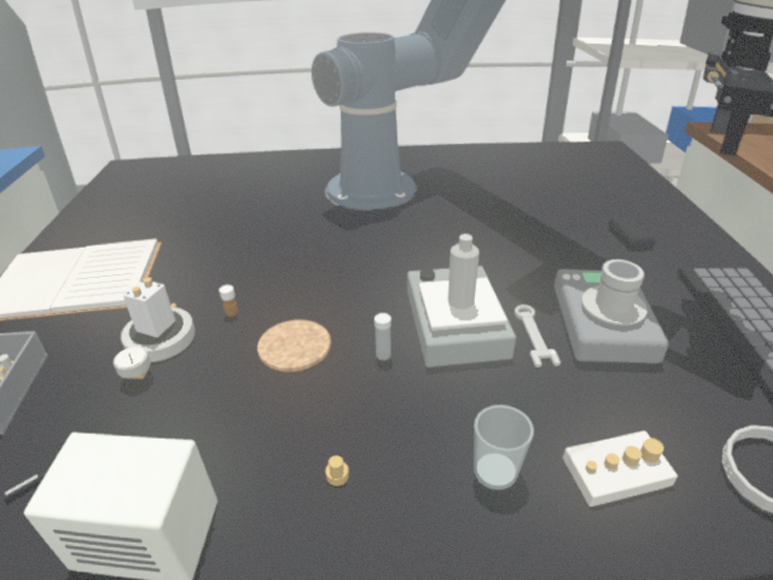

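View pics/f2.png

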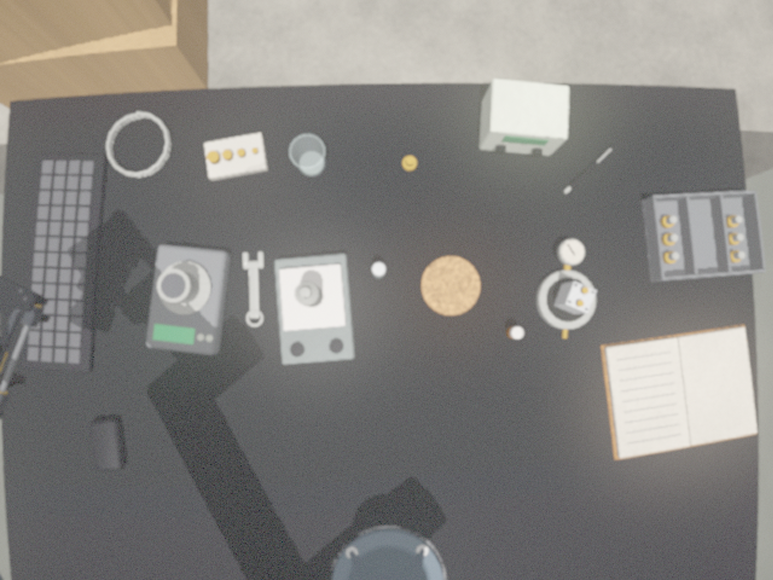

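Both views show all three vessels upright and centred to within about 2 mm. The mat at (294,344) is empty, and the vial and tube haven't moved. Handing in.

```bash
python3 -c "
from rig import *
print(hand_in())"
```

```text
the job is handed in; nothing more can be done
None
```

The job is handed in at about 42 s of the 112 s. All three vessels stand upright at their stations, the cork mat is empty, and the arm is clear of everything.

**Sequence:** I put the squat jar on the mat and let go of it there. Then the cell went to the leak-test seat, the tall cylinder to the shaker platform, and the jar from the mat to the balance pan. I lowered each vessel slowly until it touched (about 5 to 6 N upward at the wrist) before letting go.

**Last checks, both cameras:**

| Vessel | Offset from station centre |
|---|---|
| Squat jar | about 1–2 mm |
| Tall cylinder | about 2 mm |
| Cell | about 1–3 mm |

The vial and tube measured where they started, within the fitting noise.

**Checks that disagreed:**
- **Fingertip height:** in the scene camera the open fingertips appeared about 27–38 mm higher than the reported tool position. I set grasp heights from the pictures and placing heights relative to each pick, so the difference cancelled out. I did not find the cause.
- **Between cameras:** most positions differ by 2–4 mm between the two cameras. The vial fits are poor and differ by about 9 mm, as they did at the start.
- **Cell angle:** the top camera's angle for the cell came out a quarter turn from the scene camera's. That makes no difference to a square block.

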